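# Clear a jammed vacuum wand with the clearing rod

### The job

The workshop's telescopic vacuum wand is jammed with a round wood offcut. Press down the red thumb rocker on its black collar and slide the collar towards the clamped end until the lock drops into the next hole, because the clearing rod is too short for the long setting; then take the clearing rod from its rest and push it in at the clamped, open mouth all the way, so that the offcut drops out of the far end into the blue tray. Draw the rod out, lay it back in its rest as it lay, and do not touch the offcut with the gripper or shift the tray and the other things on the bench.

Things in the scene. Friction and masses are not known exactly. Their poses are not given: they have to be found in the camera images.
- wand: Fixed part of the wand: clear tube, 185 mm long, bore 40, outside 46 mm, black rim at its mouth, level on a plywood cradle (78 x 70 mm) fixed to the bench. Origin on the bench under the open mouth at the clamped end; x along the tube to the free end (push direction), z up. Axis 85 mm above the bench. A grey rib on top has two lock holes 65 mm apart. The offcut, inside, needs about 10 N to move.
- wand_mouth (a point): Centre of the open mouth of the clear tube, on its axis, where the rod goes in; axes as wand.
- wand_slide (a joint): Travel (m) of the aluminium outer tube (outside 55, bore 48 mm; black collar at its near end, 74 mm long, 64 mm across): 0 at the long setting, where it starts locked, growing as it slides to the clamped end (-x of wand), 0.065 at the next hole, end stop at 0.066. Runs against about 3 N with the lock pressed; cannot move while the lock is down in a hole.
- wand_lock (a joint): Angle (rad) of the red thumb rocker: 0 at rest (tooth down in a hole), about 0.2 when the tooth rides on the rib, 0.35 pressed right down. The spring asks about 3 N at the pad at first, 6 N fully down, and lifts the pad when let go: the tooth then drops into the hole if it is over one.
- thumb_pad (a point): Centre of the top face of the red thumb pad (32 mm along the tube, 28 mm across) on top of the collar; moves with the collar and goes down about 8 mm when pressed fully. About 133 mm above the bench at rest.
- collar_hump (a point): Middle of the upright face of the collar's black hump that faces the thumb pad: a bridge 40 mm wide whose top is 144 mm above the bench. The face stands 17 mm from the pad's centre, on the clamped side, and a finger that holds the pad down can push against it to slide the collar.
- wand_exit (a point): Centre of the free end of the outer tube, where the offcut comes out; 265 mm from the mouth at the long setting, 200 mm at the short one. Moves with the outer tube.
- offcut: The jam: round wood offcut, 36 mm in diameter and 50 mm long, lying along the tube, with a small springy splinter 4 to 7 mm proud of it. Origin at its centre, x along its length.
- tray: Blue offcut tray, 170 mm (its x) by 130 mm (its y), 40 mm high, wall 4 mm, 0.7 kg, standing loose on the bench under the free end of the wand, its x along the tube. Origin at the centre of its underside.
- rod: Clearing rod, about 0.16 kg: dark handle 90 mm long, 32 mm square, then a pale dowel, 22 mm thick, 212 mm long, with a black end. Origin at the handle's centre, x along the rod to the black end, z up as it lies; balance point 53 mm ahead. The handle's shoulder, at x = 45 mm, cannot enter the tube: pushed up to it, the black end stands 12 mm out of the wand at the short setting.
- rod_tip (a point): Centre of the rod's black end face, 257 mm ahead of the handle's centre.
- rest: Plywood rest fixed to the bench: board 270 x 48 x 12 mm, a pedestal 20 mm wide (narrower than the handle) under the handle, V blocks at 78 and 205 mm along its x under the dowel, reaching 70 mm above the bench. Origin on the bench under the centre of the lying rod's handle; x along the rod to its black end, z up. The lying rod's axis is 60 mm above the bench, both x axes alike.
- drill: Bystander: black cordless drill standing on its battery, 115 x 72 mm footprint, 210 mm high, 1.3 kg. Origin under the battery's centre.
- clamp: Bystander: blue and black bar clamp lying flat, 210 x 170 mm, 32 mm high. Origin on the bench under the middle of the bar.
- square: Bystander: red triangular speed square lying flat, 180 x 165 mm, 20 mm high. Origin on the bench near its middle.
- rail: Bystander: white board, 72 x 210 x 18 mm, with three pocket holes, lying flat. Origin at the centre of its underside.
Mind the look-alikes: they are no part of the job. Leave any green look-alike of the tray alone.

How it is judged (in metres and radians):
On the way, in this order (a step that is already met when the one before it is completed fails the run):
1. the wand is slid one hole shorter and its lock has dropped into the hole (value of joint wand_slide above 0.062 m and value of joint wand_lock below 0.06 rad), for 0.2 s.
2. the clearing rod is lifted out of its rest (z of rod in the frame of rest above 0.075 m), for 0.1 s.
3. the offcut has dropped out of the far end while the rod is in the wand (height (world z) of offcut below 0.06 m and x of offcut in the frame of wand above 0.18 m and x of rod_tip in the frame of wand above 0.1 m and y of rod_tip in the frame of wand between -0.02 and 0.02 m), for 0.05 s.
4. the rod is drawn right out of the wand (x of rod_tip in the frame of wand below -0.003 m), for 0.05 s.
At the end, for the whole second after the job is handed in: The wand is locked at the short setting (slide over 62 mm, lock angle under 0.06 rad), the offcut lies still in the tray, and the rod lies still in its rest in the same direction as before, within 30 mm lengthwise and 12 mm sideways of where it lay, dowel in both V blocks, released (all of step 1 and x of offcut in the frame of tray between -0.085 and 0.085 m and y of offcut in the frame of tray between -0.065 and 0.065 m and height (world z) of offcut below 0.045 m and linear speed of each of offcut, rod below 0.03 m/s and x of rod in the frame of rest between -0.03 and 0.03 m and y of rod in the frame of rest between -0.012 and 0.012 m and height (world z) of rod between 0.05 and 0.068 m and x of rod_tip in the frame of rest above 0.2 m and angle between the x axis of rod and the x axis of rest, either way round below 0.06 rad); the robot touches nothing.
It fails at once if the gripper touches the offcut (contact force between the fingers and offcut above 0.5 N).
It fails at once if the tray is shifted more than 30 mm (distance of tray from where it was at the start of the episode above 0.03 m).
It fails at once if the drill, the clamp, the red square or the white board is shifted more than 30 mm (distance of any of drill, clamp, square, rail from where it was at the start of the episode above 0.03 m).
It also fails if it takes over 61 s, if anything falls off the work surface, if the arm or the gripper's body presses on something with over 40 N, if the wrist force passes 120 N, or if a joint passes its speed limit or range.

### The arm

A 6-joint arm with a two-finger parallel gripper is mounted at the origin on the work surface. World frame = base frame: x ahead of the robot, y to its left, z up, the work surface at z = 0. Lengths are in mm, angles in rad, forces in N, time in s.
With the tool pointing down it reaches from about 350 to 975 mm from the base axis. Payload 7.1 kg.
Tool frame: the origin (TCP) lies at the very end of the fingers, on their centre line; the grasp point (between the pads) lies 19 mm behind it; y points along the fingers, x is the direction in which the jaws open and shut, and the axes are right-handed (so a half turn about y gives the same grasp; the last joint's range is limited). The gripper opens to 88 mm and grips with 3 to 60 N. Pads are 20 mm wide; open, the fingers measure 115 mm over their backs; the gripper's body (75 mm by 178 mm) begins 61 mm behind the grasp point.
Start: joints at [-1.31, 0.423, 1.63, -0, 1.089, -0.019], TCP at [172.62, -600.672, 195.575] pointing down, gripper open.
Joint ranges: [-3, 3], [-0.9, 2.11], [0.09, 2.58], [-1.31, 4.45], [0.11, 2.69], [-2.54, 2.54]. Speed limits (rad/s): [2.39, 2.39, 3.01, 3.14, 3.14, 3.14].

### API

Orientations are given as a rotation vector (axis times angle).
In Python, from workcell import ctrl gives the robot as it stands. The module is installed in compiled form; this text tells all that it offers.
- The arm moves only by the tool jog_arm, never from a script. Its argument "steps" is a list of rows, each an object with "turn": the turn, a rotation vector about the world's x, y, z scaled (see below), a list of three; "dp": the shift along the world's x, y, z scaled (see below), a list of three; "claw": the opening, from 0 (shut) to 1 (fully open). In form: [{"turn": [wx, wy, wz], "dp": [x, y, z], "claw": claw}, ...]. A call has 1 to 12 rows; each row is the pose to reach, as a shift and turn from the pose measured when the call began, turning the shorter way round; what a row does not reach only later rows make up. The controller multiplies each number of a shift by 80 mm and each number of a turn by pi rad. A row lasts 1/12 s, in which the tool goes at most 41.7 mm and 7.16 degrees, less where a joint would pass 70% of its speed; a pose out of reach is approached as far as the arm can. A call with a number of a shift or a turn outside -1 to 1 is refused whole. A call with a gripper value outside its range is refused whole. The fingers move at their own pace and stop on an object; the grip force is fixed at half the most. Time passes only in rows, so rows that repeat a pose let the fingers close. It gives the time, the measured TCP pose, the force and the opening at its end, in the units of the state.
- ctrl.get_obs(): the state, without advancing time (a new reading comes with each control period).
- ctrl.get_image(name): name is "side" or "top" or "wrist"; returns a dict with "img" (420x560x3 uint8, red, green, blue), "range_z" (420x560 float32, mm along the optical axis (not along the pixel's ray), 0 where there is no reading), "fovy" (degrees; the focal length in pixels is half the picture's height over the tangent of half this angle, whatever the lens; pixels are square), "cx", "cy" (the principal point, pixels), "camera_from_world" (4x4, takes a point from world to camera coordinates); the wrist camera has in their place "hand_eye" (4x4, takes a point from camera to tool coordinates, whose origin is the TCP and whose axes are the tool frame's). Camera axes: x right, y down, z forward; pixel columns grow to the right and rows downward; lengths in mm; the calibration is good to about 2 mm. A picture is of the moment at which its call begins: read the wrist's pose just before it.
- ctrl.close_job(): hands the job in, once; it reports no verdict.
The state is a dict: "t": time; "qpos": joint angles; "qvel": joint speeds; "joint_torque": joint torques, N m; "ee_pos": TCP position; "orientation": TCP orientation; "ft_force": force on the tool from outside, world axes, zero at the start; "moment": the same for the moment, N m; "width": finger opening in mm.
Only numpy, scipy, OpenCV 4.12 (cv2) and the standard library are available. Lean on these libraries where they do the work, as an engineer would, in place of code of your own. Each camera call takes 0.05 s, during which the arm holds its last target.

## Working session

There is one attempt and no reset: what is moved stays moved. The work goes in short steps, Python scripts to look and compute and a tool call to move; the robot and the scene stay as the last step left them, time stands still between calls to the robot, and variables do not carry over. Pictures are saved under pics/ and viewed, and the job is handed in when it is done.

Besides the shell and the picture viewer there is one more tool, called after "Request:" by a JSON object that holds its "fn" and its "kwargs". jog_arm: Moves the arm, as the interface text tells. Its arguments: {"type":"object","properties":{"steps":{"type":"array","items":{"type":"object","properties":{"turn":{"type":"array","items":{"type":"number"}},"dp":{"type":"array","items":{"type":"number"}},"claw":{"type":"number"}}}}},"required":["steps"]}

```bash
mkdir -p pics; cat > h.py <<'E'
import numpy as np, cv2
from scipy.spatial.transform import Rotation as R
from workcell import ctrl
def grab(n,save=None):
    o=ctrl.get_obs(); d=ctrl.get_image(n); d['o']=o
    f=210/np.tan(np.radians(d['fovy'])/2); d['f']=f
    if n=='wrist':
        T=np.eye(4);T[:3,:3]=R.from_rotvec(o['orientation']).as_matrix();T[:3,3]=o['ee_pos']
        d['wc']=T@np.array(d['hand_eye'])
    else: d['wc']=np.linalg.inv(np.array(d['camera_from_world']))
    if save: cv2.imwrite('pics/'+save,d['img'][:,:,::-1])
    return d
def ray(d,u,v):
    r=np.array([(u-d['cx'])/d['f'],(v-d['cy'])/d['f'],1.]); return d['wc'][:3,3],d['wc'][:3,:3]@r
def plane(d,u,v,z):
    o,r=ray(d,u,v); return o+r*(z-o[2])/r[2]
def cloud(d):
    v,u=np.mgrid[:420,:560]; z=d['range_z']
    p=np.stack([(u-d['cx'])/d['f']*z,(v-d['cy'])/d['f']*z,z],-1)
    w=p@d['wc'][:3,:3].T+d['wc'][:3,3]; w[z<=0]=np.nan; return w
def proj(d,p):
    q=np.linalg.inv(d['wc'])@np.append(p,1); return q[0]/q[2]*d['f']+d['cx'],q[1]/q[2]*d['f']+d['cy']
E
python3 - <<'E'
from h import *
for n in ['side','top','wrist']:
    d=grab(n,n+'0.png'); print(n,d['fovy'],d['cx'],d['cy'],np.round(d['wc'],3).tolist())
o=ctrl.get_obs();print(o)
E
```

```text
side 53.238911551915656 272.57598527208904 222.5646859704026 [[-0.991, -0.095, 0.098, 451.992], [-0.135, 0.577, -0.806, 973.59], [0.02, -0.811, -0.584, 893.37], [0.0, 0.0, 0.0, 1.0]]
top 44.06681593219326 271.8325349309177 207.12986663799313 [[-0.0, -0.99, 0.14, 354.381], [-1.0, -0.001, -0.008, -92.73], [0.008, -0.14, -0.99, 1665.619], [0.0, 0.0, 0.0, 1.0]]
wrist 70.43299050424434 282.2529195571257 209.19362694736003 [[0.276, -0.921, -0.277, 249.715], [-0.961, -0.264, -0.078, -578.422], [-0.001, 0.288, -0.958, 382.901], [0.0, 0.0, 0.0, 1.0]]
{'t': 0.15, 'qpos': array([-1.30998420e+00,  4.23654311e-01,  1.63048662e+00,  3.04473294e-05,
        1.08862073e+00, -1.90046125e-02]), 'qvel': array([-0.00075752, -0.00270673, -0.00225416,  0.00118674, -0.00141999,
        0.00123894]), 'joint_torque': array([-1.62476235e-04, -5.44982457e+01, -2.73920918e+01,  6.44855783e-02,
        2.04869290e-02, -5.21147967e-05]), 'ee_pos': array([ 172.52478093, -600.23997793,  194.99809605]), 'orientation': array([-1.32790194,  1.00128976, -0.99978687]), 'ft_force': array([-0.27365278, -0.84094388,  0.45770658]), 'moment': array([-0.02838627, -0.01299127, -0.00194728]), 'width': 87.74724262465979}
```

View pics/side0.png

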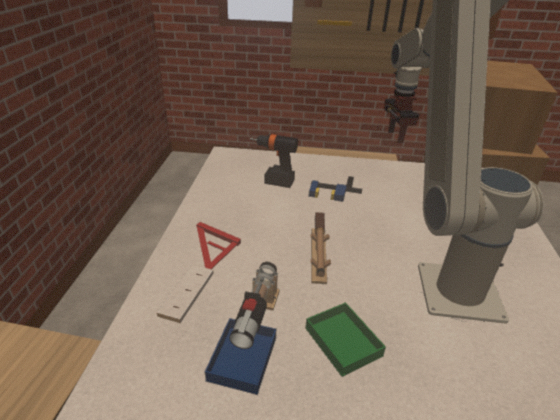

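View pics/top0.png

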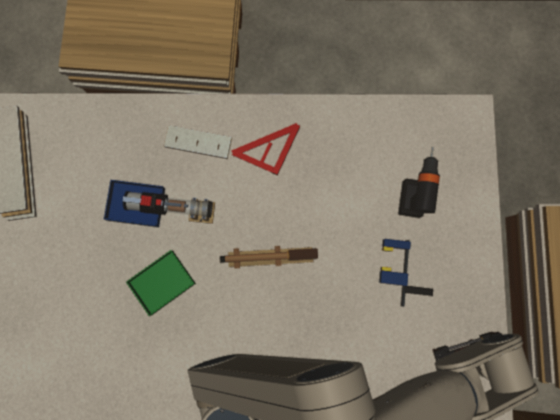

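View pics/wrist0.png

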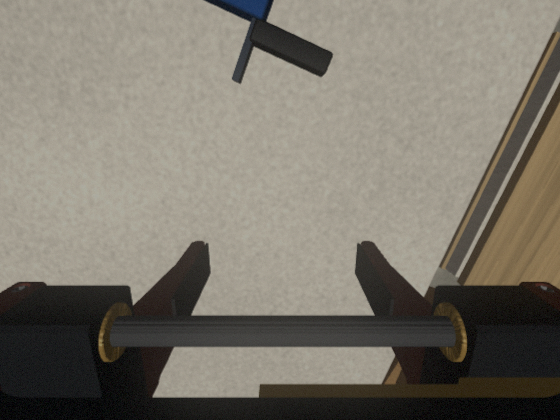

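```bash
python3 - <<'E'
from h import *
d=grab('top'); s=grab('side')
a=cv2.resize(d['img'][160:320,90:330],(780,520),interpolation=cv2.INTER_CUBIC);cv2.imwrite('pics/topc.png',a[:,:,::-1])
b=cv2.resize(s['img'][200:400,190:400],(630,600),interpolation=cv2.INTER_CUBIC);cv2.imwrite('pics/sidec.png',b[:,:,::-1])
w=cloud(d)
for n,u,v in [('mouthTop',212,210),('rail',205,145),('sq',265,150),('rodh',305,253),('rodtip',224,259),('bench',300,300),('exit',125,200),('pad',150,200),('drill',428,170),('clamp',407,260)]: print(n,w[v,u].round(0))
E
```

```text
mouthTop [580.  87.   6.]
rail [790. 111.  23.]
sq [777. -84.  12.]
rodh [ 438. -207.   72.]
rodtip [420.  41.  68.]
bench [ 293. -195.   -1.]
exit [594. 335. 125.]
pad [593. 259. 131.]
drill [ 670. -555.  201.]
clamp [ 418. -532.   26.]
```

View pics/topc.png

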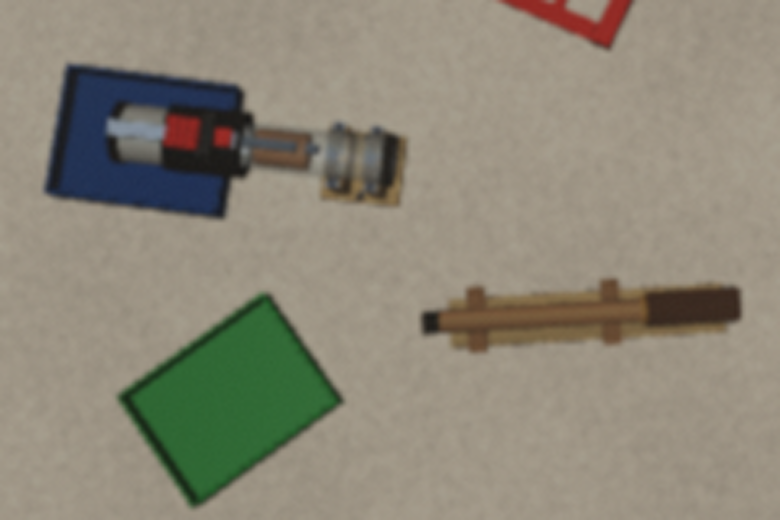

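View pics/sidec.png

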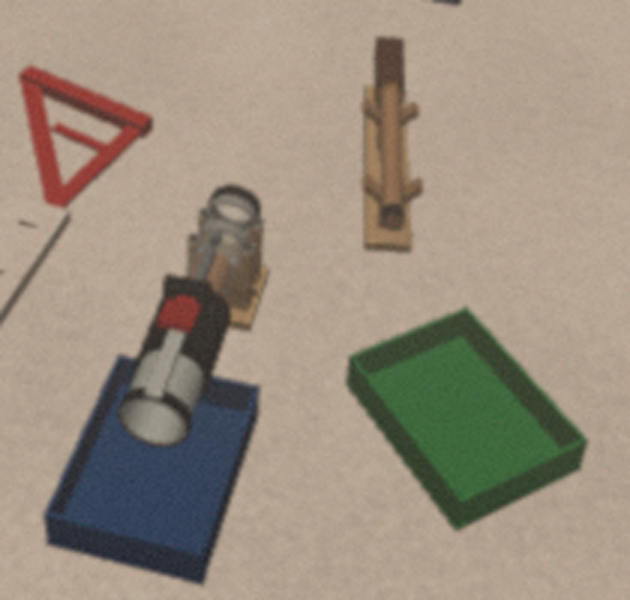

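```bash
python3 - <<'E'
from h import *
d=grab('top'); s=grab('side')
o=d['o'];print(R.from_rotvec(o['orientation']).as_matrix().round(3)); print('handeye',np.round(grab('wrist')['hand_eye'],3).tolist())
def line(w,m,lab):
    p=w[m&np.isfinite(w[...,2])]; c=np.median(p,0); 
    p=p[np.linalg.norm(p-c,axis=1)<200]
    xy=p[:,:2].astype(np.float32); vx,vy,x0,y0=cv2.fitLine(xy,cv2.DIST_HUBER,0,.01,.01).ravel()
    print(lab,len(p),c.round(1),'ang',np.degrees(np.arctan2(vy,vx)).round(2),(x0,y0),p.min(0).round(0),p.max(0).round(0))
for n,D in (('top',d),('side',s)):
    w=cloud(D); hsv=cv2.cvtColor(D['img'],cv2.COLOR_RGB2HSV); H,S,V=cv2.split(hsv)
    X,Y,Z=w[...,0],w[...,1],w[...,2]
    with np.errstate(all='ignore'):
        red=((H<8)|(H>172))&(S>150)&(Z>100)&(abs(X-593)<60)&(Y>150)&(Y<350); line(w,red,n+' red')
        tube=(Z>95)&(X>530)&(X<660)&(Y>60)&(Y<400); line(w,tube,n+' tube')
        rod=(Z>52)&(X>380)&(X<500)&(Y>-300)&(Y<100); line(w,rod,n+' rod')
        tray=(H>100)&(H<125)&(S>120)&(Z<60)&(X>480)&(X<720)&(Y>150); 
        c=cv2.minAreaRect(w[tray&(Z>30)][:,:2].astype(np.float32)); print(n,'tray',c)
        p=w[rod]; 
        for t in np.arange(-260,60,20):
            q=p[(p[:,1]>t)&(p[:,1]<t+20)]
            if len(q): print('  rod',t,q.mean(0).round(0),q[:,2].max().round(0),len(q))
        p=w[tube]
        for t in np.arange(60,380,15):
            q=p[(p[:,1]>t)&(p[:,1]<t+15)]
            if len(q): print('  tube',t,q.mean(0).round(0),q[:,2].max().round(0),len(q), q[:,0].min().round(),q[:,0].max().round())
E
```

```text
[[ 0.276 -0.     0.961]
 [-0.961  0.001  0.276]
 [-0.001 -1.     0.   ]]
handeye [[1.0, -0.001, 0.0, 0.163], [-0.0, -0.288, 0.958, -188.034], [-0.0, -0.958, -0.288, 80.237], [0.0, 0.0, 0.0, 1.0]]
top red 125 [591.1 267.1 130.8] ang 85.89 (np.float32(591.12115), np.float32(260.30707)) [577. 229. 107.] [611. 289. 151.]
top tube 1371 [581.4 229.  108.5] ang 84.52 (np.float32(581.9339), np.float32(216.22276)) [548.  79.  95.] [623. 347. 151.]
top rod 965 [ 428.6 -112.3   70.1] ang -86.56 (np.float32(428.0886), np.float32(-96.8231)) [ 392. -244.   53.] [460.  56.  83.]
top tray ((557.4208984375, 302.68707275390625), (89.86526489257812, 188.83670043945312), 31.554845809936523)
  rod -260 [ 436. -242.   75.] 83.0 19
  rod -240 [ 436. -230.   76.] 83.0 62
  rod -220 [ 435. -210.   75.] 83.0 76
  rod -200 [ 434. -190.   76.] 83.0 62
  rod -180 [ 432. -170.   75.] 82.0 75
  rod -160 [ 432. -151.   71.] 78.0 51
  rod -140 [ 429. -128.   66.] 77.0 97
  rod -120 [ 431. -113.   67.] 76.0 75
  rod -100 [428. -90.  68.] 78.0 52
  rod -80 [426. -69.  68.] 78.0 48
  rod -60 [426. -50.  68.] 78.0 43
  
[... 2363 characters left out ...]
54.0 596.0
  tube 150 [577. 157. 105.] 116.0 61 560.0 597.0
  tube 165 [578. 173. 105.] 115.0 52 561.0 598.0
  tube 180 [580. 188. 105.] 116.0 56 561.0 601.0
  tube 195 [578. 201. 106.] 115.0 46 564.0 597.0
  tube 210 [570. 219. 107.] 114.0 11 558.0 589.0
  tube 225 [577. 234. 109.] 143.0 39 557.0 615.0
  tube 240 [584. 249. 130.] 146.0 166 559.0 618.0
  tube 255 [582. 262. 118.] 144.0 116 560.0 620.0
  tube 270 [589. 279. 118.] 137.0 151 560.0 619.0
  tube 285 [589. 292. 111.] 135.0 139 563.0 621.0
  tube 300 [592. 307. 108.] 120.0 97 570.0 620.0
  tube 315 [592. 322. 108.] 119.0 98 571.0 621.0
  tube 330 [595. 338. 108.] 119.0 128 571.0 624.0
  tube 345 [586. 346. 110.] 119.0 7 577.0 593.0
```

Request:
{"fn": "jog_arm", "kwargs": {"steps": [{"turn": [0, 0, 0.08], "dp": [0.2, 0.2, 0.1], "claw": 1}, {"turn": [0, 0, 0.16], "dp": [0.4, 0.4, 0.1], "claw": 1}, {"turn": [0, 0, 0.24], "dp": [0.6, 0.6, 0.2], "claw": 1}, {"turn": [0, 0, 0.32], "dp": [0.8, 0.8, 0.2], "claw": 1}, {"turn": [0, 0, 0.38], "dp": [1, 1, 0.3], "claw": 1}, {"turn": [0, 0, 0.38], "dp": [1, 1, 0.3], "claw": 1}, {"turn": [0, 0, 0.38], "dp": [1, 1, 0.3], "claw": 1}, {"turn": [0, 0, 0.38], "dp": [1, 1, 0.3], "claw": 1}, {"turn": [0, 0, 0.38], "dp": [1, 1, 0.3], "claw": 1}, {"turn": [0, 0, 0.38], "dp": [1, 1, 0.3], "claw": 1}]}}

```text
t: 1.23
ee_pos: [252.7, -520.5, 219.6]
orientation: [-1.57, 0.071, -0.071]
ft_force: [0.2, -0.8, 0.7]
width: 88.1
```

Request:
{"fn": "jog_arm", "kwargs": {"steps": [{"turn": [0, 0, 0], "dp": [1, 1, 0], "claw": 1}, {"turn": [0, 0, 0], "dp": [1, 1, 0], "claw": 1}, {"turn": [0, 0, 0], "dp": [1, 1, 0], "claw": 1}]}}

```text
t: 1.48
ee_pos: [333.7, -438.9, 219.5]
orientation: [-1.569, 0.072, -0.072]
ft_force: [0.0, -0.2, 0.7]
width: 87.9
```

Request:
{"fn": "jog_arm", "kwargs": {"steps": [{"turn": [0, 0, 0], "dp": [1, 1, 0], "claw": 1}, {"turn": [0, 0, 0], "dp": [1, 1, 0], "claw": 1}, {"turn": [0, 0, 0], "dp": [1, 1, 0], "claw": 1}]}}

```text
t: 1.73
ee_pos: [415.3, -356.8, 219.7]
orientation: [-1.569, 0.071, -0.072]
ft_force: [-1.0, -1.1, 0.2]
width: 87.8
```

Request:
{"fn": "jog_arm", "kwargs": {"steps": [{"turn": [0, 0, 0], "dp": [0.2, 1, 0], "claw": 1}, {"turn": [0, 0, 0], "dp": [0.2, 1, 0], "claw": 1}, {"turn": [0, 0, 0], "dp": [0.2, 1, 0], "claw": 1}]}}

```text
t: 1.98
ee_pos: [431.8, -271.1, 219.4]
orientation: [-1.567, 0.069, -0.068]
ft_force: [-1.0, -0.7, 0.6]
width: 87.7
```

Request:
{"fn": "jog_arm", "kwargs": {"steps": [{"turn": [0, 0, 0], "dp": [0, 1, 0], "claw": 1}, {"turn": [0, 0, 0], "dp": [0, 1, 0], "claw": 1}, {"turn": [0, 0, 0], "dp": [0, 1, 0], "claw": 1}]}}

```text
t: 2.23
ee_pos: [430.7, -186.5, 219.2]
orientation: [-1.564, 0.068, -0.065]
ft_force: [0.1, 0.2, -0.3]
width: 87.8
```

Accurate motion. I look at the rod from here.

```bash
python3 - <<'E'
from h import *
d=grab('wrist','w1.png'); print(d['o']['ee_pos'].round(1), R.from_rotvec(d['o']['orientation']).as_matrix().round(3).tolist())
E
```

```text
[ 430.7 -186.5  219.2] [[0.996, -0.002, 0.084], [-0.084, 0.005, 0.996], [-0.002, -1.0, 0.005]]
```

View pics/w1.png

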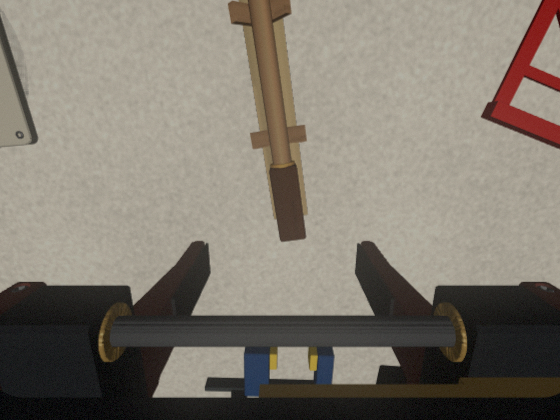

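Request:
{"fn": "jog_arm", "kwargs": {"steps": [{"turn": [0, 0, 0], "dp": [0.4, 1, 0.2], "claw": 1}, {"turn": [0, 0, 0], "dp": [0.4, 1, 0.2], "claw": 1}, {"turn": [0, 0, 0], "dp": [0.4, 1, 0.2], "claw": 1}]}}

```text
t: 2.53
ee_pos: [465.9, -106.3, 237.0]
orientation: [-1.566, 0.062, -0.066]
ft_force: [0.1, -0.2, 0.5]
width: 87.7
```

```bash
python3 - <<'E'
from h import *
d=grab('wrist','w2.png'); print(d['o']['ee_pos'].round(1))
E
```

```text
[ 465.9 -106.3  237. ]
```

View pics/w2.png

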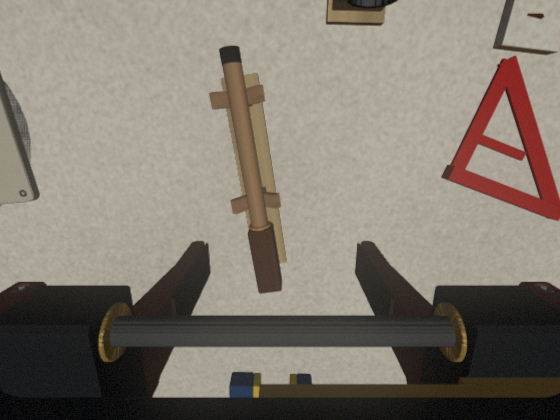

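Request:
{"fn": "jog_arm", "kwargs": {"steps": [{"turn": [0, 0, 0], "dp": [1, 1, 0], "claw": 1}, {"turn": [0, 0, 0], "dp": [1, 1, 0], "claw": 1}, {"turn": [0, 0, 0], "dp": [1, 1, 0], "claw": 1}]}}

```text
t: 2.83
ee_pos: [547.4, -27.5, 236.8]
orientation: [-1.567, 0.062, -0.067]
ft_force: [0.4, -0.0, 1.3]
width: 88.0
```

Request:
{"fn": "jog_arm", "kwargs": {"steps": [{"turn": [0, 0, 0], "dp": [0.35, 1, 0], "claw": 0}, {"turn": [0, 0, 0], "dp": [0.35, 1, 0], "claw": 0}, {"turn": [0, 0, 0], "dp": [0.35, 1, 0], "claw": 0}]}}

```text
t: 3.08
ee_pos: [578.2, 55.7, 236.5]
orientation: [-1.566, 0.059, -0.066]
ft_force: [0.4, -0.2, 0.7]
width: 71.6
```

Request:
{"fn": "jog_arm", "kwargs": {"steps": [{"turn": [0, 0, 0], "dp": [0, 1, 0], "claw": 0}, {"turn": [0, 0, 0], "dp": [0, 1, 0], "claw": 0}, {"turn": [0, 0, 0], "dp": [0, 1, 0], "claw": 0}, {"turn": [0, 0, 0], "dp": [0, 1, 0], "claw": 0}]}}

```text
t: 3.42
ee_pos: [578.6, 135.5, 236.0]
orientation: [-1.566, 0.057, -0.064]
ft_force: [-0.7, -1.6, -0.2]
width: 44.6
```

```bash
python3 - <<'E'
from h import *
d=grab('wrist','w3.png'); print(d['o']['ee_pos'].round(1))
import pickle; pickle.dump(d,open('w3.pkl','wb'))
E
```

```text
[578.6 135.5 236. ]
```

Request:
{"fn": "jog_arm", "kwargs": {"steps": [{"turn": [0, 0, 0], "dp": [0.1, 1, 0], "claw": 0}, {"turn": [0, 0, 0], "dp": [0.1, 1, 0], "claw": 0}, {"turn": [0, 0, 0], "dp": [0.1, 1, 0], "claw": 0}, {"turn": [0, 0, 0], "dp": [0.1, 1, 0], "claw": 0}]}}

```text
t: 3.8
ee_pos: [587.0, 213.4, 235.7]
orientation: [-1.567, 0.058, -0.065]
ft_force: [0.1, -0.5, -0.5]
width: 14.0
```

```bash
python3 - <<'E'
from h import *
d=grab('wrist','w4.png'); print(d['o']['ee_pos'].round(1),d['o']['width'])
import pickle; pickle.dump(d,open('w4.pkl','wb'))
E
```

```text
[587.  213.4 235.7] 14.04305077373178
```

View pics/w3.png

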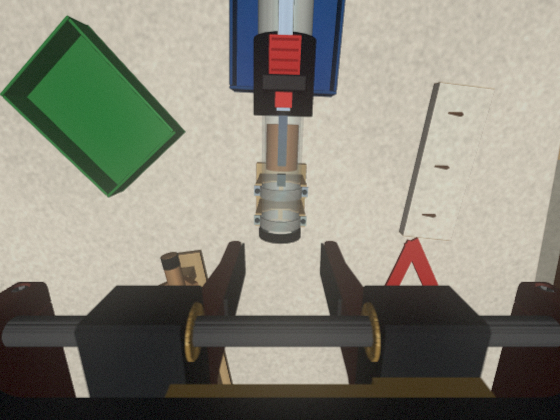

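View pics/w4.png

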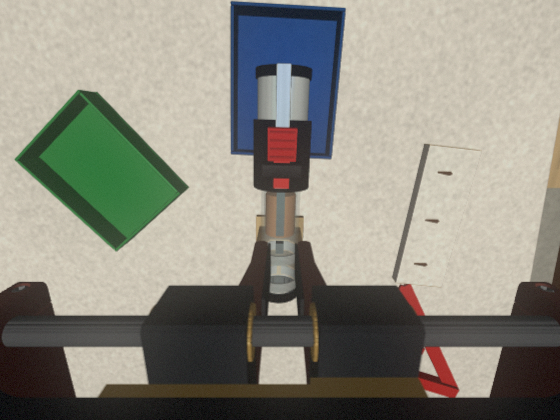

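```bash
python3 - <<'E'
from h import *
import pickle
a=pickle.load(open('w3.pkl','rb'));b=pickle.load(open('w4.pkl','rb'))
def redpad(d):
    H,S,V=cv2.split(cv2.cvtColor(d['img'],cv2.COLOR_RGB2HSV))
    m=(((H<8)|(H>172))&(S>150)&(V>90)).astype(np.uint8); m[:,:200]=0;m[:,350:]=0;m[230:]=0
    n,l,st,c=cv2.connectedComponentsWithStats(m); return [(st[i].tolist(),c[i].round(1).tolist()) for i in range(1,n) if st[i][4]>40]
print(redpad(a));print(redpad(b))
def tri(d1,p1,d2,p2):
    o1,r1=ray(d1,*p1);o2,r2=ray(d2,*p2); A=np.stack([r1,-r2],1); t=np.linalg.lstsq(A,o2-o1,rcond=None)[0]
    return ((o1+r1*t[0]+o2+r2*t[1])/2).round(1), np.linalg.norm(o1+r1*t[0]-o2-r2*t[1]).round(1)
pa=max(redpad(a))[0] if 0 else None
A=max(redpad(a),key=lambda x:x[0][4])[1];B=max(redpad(b),key=lambda x:x[0][4])[1]
print('pad tri',tri(a,A,b,B))
for d,P in((a,A),(b,B)): print(plane(d,*P,133).round(1))
ca,cb=cloud(a),cloud(b)
for d,c,P in((a,ca,A),(b,cb,B)): print('depth',c[int(P[1]),int(P[0])].round(1))
# height profile along tube through pad in view b
for v in range(120,195,3): print(v,cb[v,280:286].mean(0).round(1),b['img'][v,282])
# mouth rim in a
x=ca[160:245,235:330]; m=(x[...,2]>60)
for t in range(70,130,4):
    q=x[m&(x[...,1]>t)&(x[...,1]<t+4)]
    if len(q): print(t,q[:,0].min().round(),q[:,0].max().round(),q[:,2].max().round(1),len(q))
E
```

```text
[([269, 34, 33, 41, 1258], [284.4, 54.0]), ([275, 92, 17, 16, 253], [283.2, 99.1])]
[([268, 128, 29, 35, 983], [281.9, 144.6]), ([274, 179, 15, 9, 130], [281.1, 182.8])]
pad tri (array([592.6, 270. , 134. ]), np.float64(0.0))
[592.6 270.2 133. ]
[592.6 269.9 133. ]
depth [592.2 270.2 133.1]
depth [591.8 270.4 131.6]
120 [595.1 292.4 116.4] [173 190 200]
123 [nan nan nan] [171 188 201]
126 [594.6 286.7 116.5] [162 169 180]
129 [594.3 284.3 135. ] [167  55  54]
132 [594.1 281.6 135.3] [145  50  51]
135 [593.9 278.8 133.4] [167  53  52]
138 [593.7 276.  133.1] [164  56  55]
141 [593.4 273.3 134.1] [148  52  49]
144 [593.2 270.4 132.5] [166  55  52]
147 [593.  267.5 132.1] [158  54  51]
150 [592.8 264.6 131.4] [155  54  53]
153 [592.5 261.7 131.1] [165  57  52]
156 [592.3 258.8 130.7] [135  51  50]
159 [592.1 255.8 129.8] [167  56  54]
162 [591.8 252.5 127.3] [163  62  59]
165 [591.7 251.8 142.6] [59 51 50]
168 [591.5 249.  143.1] [64 62 59]
171 [591.2 246.1 142.8] [62 57 56]
174 [591.  243.3 142.9] [61 55 51]
177 [590.8 240.5 143.2] [64 51 47]
180 [590.4 234.5 127.3] [183  70  63]
183 [590.2 231.3 126.9] [183  68  64]
186 [589.9 228.2 126.8] [181  68  62]
189 [589.6 222.5 115.6] [64 62 57]
192 [589.3 219.4 115.9] [86 87 85]
74 593.0 597.0 97.8 2
78 556.0 598.0 110.0 69
82 548.0 598.0 110.2 135
86 549.0 603.0 110.2 161
90 549.0 605.0 109.0 153
94 543.0 606.0 109.7 150
98 543.0 606.0 109.5 174
102 544.0 606.0 109.4 211
106 544.0 598.0 107.9 168
110 546.0 598.0 108.6 158
114 555.0 599.0 108.2 131
118 555.0 599.0 108.3 129
122 556.0 607.0 107.9 133
126 556.0 609.0 109.0 139
```

```bash
python3 - <<'E'
import cv2
a=cv2.imread('pics/w4.png')[100:210,220:340]; cv2.imwrite('pics/w4c.png',cv2.resize(a,None,fx=5,fy=5,interpolation=cv2.INTER_CUBIC))
E
```

```text
(no output)
```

View pics/w4c.png

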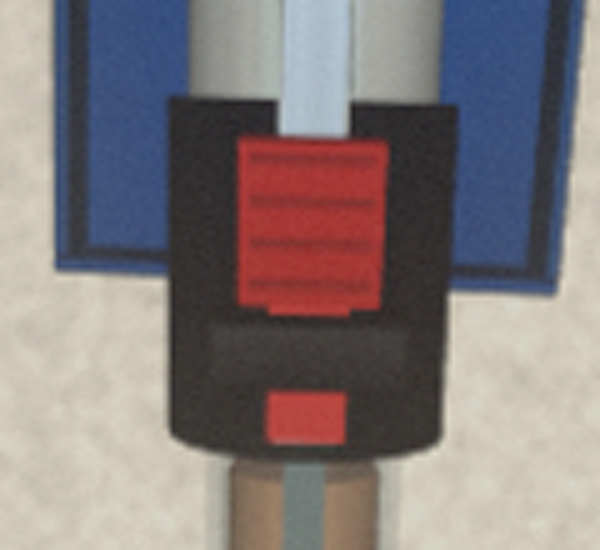

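Request:
{"fn": "jog_arm", "kwargs": {"steps": [{"turn": [0, 0, 0], "dp": [0.07, 0.67, 0], "claw": 0}, {"turn": [0, 0, 0], "dp": [0.07, 0.67, -0.3], "claw": 0}, {"turn": [0, 0, 0], "dp": [0.07, 0.67, -0.7], "claw": 0}, {"turn": [0, 0, 0], "dp": [0.07, 0.67, -0.9], "claw": 0}, {"turn": [0, 0, 0], "dp": [0.07, 0.67, -0.9], "claw": 0}]}}

```text
t: 4.27
ee_pos: [589.9, 262.7, 159.4]
orientation: [-1.571, 0.066, -0.061]
ft_force: [-0.7, -0.6, -0.1]
width: 0.7
```

```bash
python3 - <<'E'
from h import *
d=grab('wrist','w5.png'); print(d['o']['ee_pos'].round(1),d['o']['width'],d['o']['ft_force'],R.from_rotvec(d['o']['orientation']).as_matrix().round(3).tolist())
E
```

```text
[589.9 262.7 159.4] 0.6850631347776771 [-0.70967929 -0.5983734  -0.12110782] [[0.997, -0.003, 0.081], [-0.081, -0.001, 0.997], [-0.003, -1.0, -0.002]]
```

View pics/w5.png

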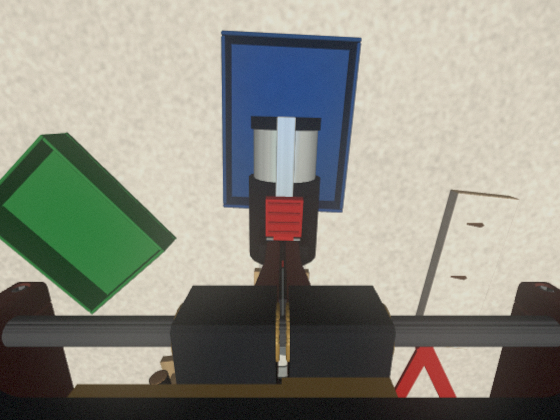

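Request:
{"fn": "jog_arm", "kwargs": {"steps": [{"turn": [0, 0, 0], "dp": [0.03, 0.06, -0.1], "claw": 0}, {"turn": [0, 0, 0], "dp": [0.03, 0.06, -0.2], "claw": 0}, {"turn": [0, 0, 0], "dp": [0.03, 0.06, -0.27], "claw": 0}, {"turn": [0, 0, 0], "dp": [0.03, 0.06, -0.27], "claw": 0}, {"turn": [0, 0, 0], "dp": [0.03, 0.06, -0.27], "claw": 0}]}}

```text
t: 4.73
ee_pos: [593.7, 268.0, 140.3]
orientation: [-1.57, 0.064, -0.064]
ft_force: [0.7, 0.1, -0.4]
width: -0.2
```

```bash
python3 - <<'E'
from h import *
d=grab('wrist','w6.png'); o=d['o'];print(o['ee_pos'].round(1),o['ft_force'],o['moment'])
H,S,V=cv2.split(cv2.cvtColor(d['img'],cv2.COLOR_RGB2HSV)); m=(((H<8)|(H>172))&(S>150)&(V>90)); m[:,:200]=0;m[:,350:]=0
v,u=np.where(m); print(u.min(),u.max(),v.min(),v.max()); print(plane(d,(u.min()+u.max())/2,v.min(),135).round(1),'finger tip px',proj(d,o['ee_pos']))
s=grab('side'); cv2.imwrite('pics/s6.png',cv2.resize(s['img'][220:380,190:350],(640,640),interpolation=cv2.INTER_CUBIC)[:,:,::-1])
E
```

```text
[593.7 268.  140.3] [ 0.7451587   0.052762   -0.41900902] [-0.02557234 -0.08878426  0.02311427]
259 299 214 284
[593.9 285.9 135. ] finger tip px (np.float64(280.8957871714738), np.float64(241.28164057179083))
```

View pics/s6.png

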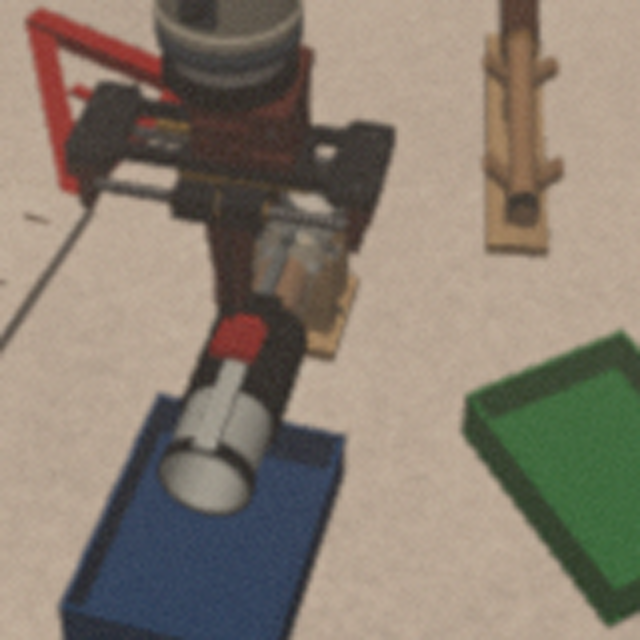

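View pics/w6.png

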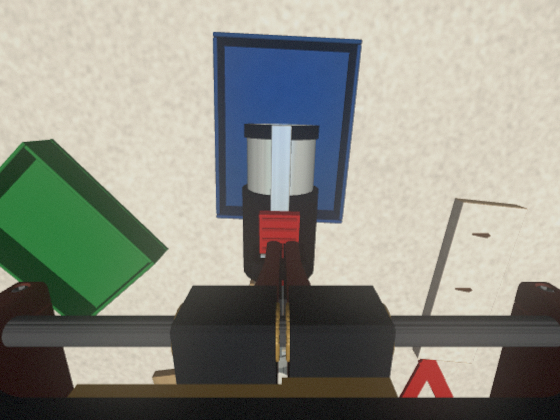

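Request:
{"fn": "jog_arm", "kwargs": {"steps": [{"turn": [0, 0, 0], "dp": [-0.01, -0.02, -0.08], "claw": 0}, {"turn": [0, 0, 0], "dp": [-0.01, -0.02, -0.12], "claw": 0}, {"turn": [0, 0, 0], "dp": [-0.01, -0.02, -0.14], "claw": 0}, {"turn": [0, 0, 0], "dp": [-0.01, -0.02, -0.14], "claw": 0}]}}

```text
t: 5.17
ee_pos: [592.7, 266.6, 128.9]
orientation: [-1.57, 0.064, -0.064]
ft_force: [0.4, 0.3, 0.6]
width: 0.5
```

Request:
{"fn": "jog_arm", "kwargs": {"steps": [{"turn": [0, 0, 0], "dp": [0, 0, -0.01], "claw": 0}, {"turn": [0, 0, 0], "dp": [0, 0, -0.02], "claw": 0}]}}

```text
t: 5.33
ee_pos: [592.8, 266.6, 127.3]
orientation: [-1.57, 0.064, -0.064]
ft_force: [-0.5, 0.5, 0.1]
width: 0.8
```

```bash
python3 - <<'E'
from h import *
d=grab('wrist','w7.png'); o=d['o'];print(o['ee_pos'].round(1),o['ft_force'],o['moment'])
c=cloud(d)
H,S,V=cv2.split(cv2.cvtColor(d['img'],cv2.COLOR_RGB2HSV)); m=(((H<8)|(H>172))&(S>150)&(V>90)); m[:,:200]=0;m[:,350:]=0;m[250:]=0
for v in range(195,260,4):
    q=c[v][m[v]]
    if len(q): print(v,np.nanmedian(q,0).round(1))
E
```

```text
[592.8 266.6 127.3] [-0.4772744   0.50337796  0.08219271] [-0.04879081 -0.12412656  0.00560404]
219 [593.5 285.1 134.7]
223 [593.3 282.6 135.2]
227 [593.3 279.2 133.6]
231 [593.  276.3 133.1]
235 [593.1 273.6 133.6]
239 [592.2 270.2 132.1]
243 [582.2 268.  131.4]
247 [580.9 264.9 131.1]
```

```bash
python3 - <<'E'
from h import *
a=cv2.imread('pics/w7.png')[180:300,200:360]; cv2.imwrite('pics/w7c.png',cv2.resize(a,None,fx=5,fy=5,interpolation=cv2.INTER_CUBIC))
d=grab('wrist'); c=cloud(d)
for v in range(236,300,4): print(v,[c[v,u].round(0).tolist() for u in (268,275,290,297)])
E
```

```text
236 [[585.0, 273.0, 132.0], [589.0, 274.0, 134.0], [599.0, 272.0, 133.0], [604.0, 272.0, 134.0]]
240 [[584.0, 270.0, 132.0], [589.0, 270.0, 132.0], [599.0, 269.0, 133.0], [604.0, 268.0, 131.0]]
244 [[586.0, 278.0, 158.0], [590.0, 278.0, 158.0], [599.0, 277.0, 157.0], [603.0, 277.0, 158.0]]
248 [[587.0, 278.0, 163.0], [591.0, 278.0, 163.0], [599.0, 278.0, 164.0], [603.0, 277.0, 163.0]]
252 [[587.0, 278.0, 168.0], [591.0, 278.0, 168.0], [599.0, 278.0, 169.0], [602.0, 277.0, 169.0]]
256 [[587.0, 278.0, 174.0], [591.0, 278.0, 173.0], [599.0, 277.0, 173.0], [602.0, 277.0, 174.0]]
260 [[587.0, 278.0, 178.0], [591.0, 278.0, 178.0], [598.0, 277.0, 178.0], [602.0, 277.0, 179.0]]
264 [[587.0, 278.0, 182.0], [591.0, 278.0, 183.0], [598.0, 277.0, 182.0], [602.0, 277.0, 182.0]]
268 [[588.0, 279.0, 187.0], [591.0, 278.0, 186.0], [598.0, 277.0, 186.0], [602.0, 277.0, 186.0]]
272 [[588.0, 279.0, 191.0], [591.0, 278.0, 190.0], [598.0, 277.0, 190.0], [601.0, 277.0, 190.0]]
276 [[588.0, 278.0, 194.0], [591.0, 278.0, 193.0], [598.0, 277.0, 194.0], [601.0, 277.0, 194.0]]
280 [[588.0, 278.0, 198.0], [591.0, 278.0, 198.0], [598.0, 278.0, 198.0], [601.0, 277.0, 197.0]]
284 [[588.0, 278.0, 201.0], [591.0, 278.0, 200.0], [598.0, 278.0, 201.0], [601.0, 278.0, 202.0]]
288 [[592.0, 300.0, 240.0], [594.0, 300.0, 239.0], [598.0, 300.0, 240.0], [600.0, 300.0, 241.0]]
292 [[592.0, 299.0, 241.0], [594.0, 300.0, 243.0], [598.0, 299.0, 242.0], [600.0, 300.0, 242.0]]
296 [[592.0, 300.0, 244.0], [594.0, 300.0, 244.0], [598.0, 300.0, 244.0], [600.0, 300.0, 244.0]]
```

View pics/w7c.png

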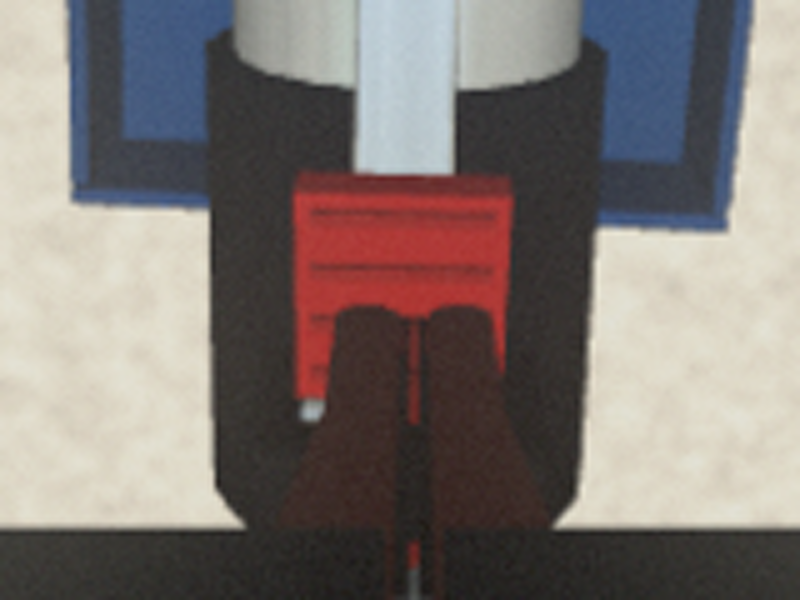

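```bash
python3 - <<'E'
from h import *
import pickle
s=grab('side'); cv2.imwrite('pics/s7.png',cv2.resize(s['img'][250:350,210:310],(800,800)[:2],interpolation=cv2.INTER_CUBIC)[:600,:,::-1])
print('tcp in side crop',(np.array(proj(s,s['o']['ee_pos']))-[210,250])*8)
for z in (127,133,157): print(z,(np.array(proj(s,[592.8,277,z]))-[210,250])*8)
a=pickle.load(open('w3.pkl','rb')); c=cloud(a); T=a['o']['ee_pos']; Rm=R.from_rotvec(a['o']['orientation']).as_matrix()
for v in range(232,290,4):
    print(v,[((c[v,u]-T)@Rm).round(0).tolist() for u in (228,234,240,330,336)])
print(proj(a,T))
E
```

```text
tcp in side crop [308.23925124 432.95161195]
127 [301.79284188 458.46718086]
133 [301.49778457 444.78532441]
157 [300.29698186 389.10390304]
232 [[-81.0, 235.0, -84.0], [-72.0, 237.0, -85.0], [-63.0, 237.0, -85.0], [74.0, 236.0, -85.0], [84.0, 238.0, -86.0]]
236 [[-82.0, 238.0, -92.0], [-73.0, 237.0, -92.0], [-64.0, 238.0, -92.0], [75.0, 237.0, -92.0], [84.0, 237.0, -92.0]]
240 [[-82.0, 236.0, -98.0], [-73.0, 236.0, -98.0], [-63.0, 235.0, -97.0], [75.0, 238.0, -99.0], [84.0, 237.0, -98.0]]
244 [[-83.0, 237.0, -105.0], [-27.0, -31.0, 11.0], [-23.0, -31.0, 11.0], [28.0, -31.0, 12.0], [32.0, -30.0, 11.0]]
248 [[-29.0, -36.0, 11.0], [-26.0, -37.0, 12.0], [-23.0, -35.0, 11.0], [27.0, -36.0, 11.0], [31.0, -35.0, 11.0]]
252 [[-28.0, -42.0, 12.0], [-25.0, -41.0, 11.0], [-23.0, -37.0, 9.0], [27.0, -41.0, 11.0], [30.0, -42.0, 11.0]]
256 [[-28.0, -45.0, 11.0], [-24.0, -47.0, 12.0], [-22.0, -43.0, 10.0], [26.0, -47.0, 12.0], [29.0, -45.0, 11.0]]
260 [[-27.0, -50.0, 11.0], [-24.0, -50.0, 11.0], [-21.0, -46.0, 9.0], [25.0, -50.0, 11.0], [28.0, -51.0, 11.0]]
264 [[-26.0, -55.0, 11.0], [-23.0, -55.0, 11.0], [-21.0, -48.0, 8.0], [26.0, -49.0, 8.0], [27.0, -56.0, 11.0]]
268 [[-25.0, -59.0, 11.0], [-23.0, -57.0, 10.0], [-21.0, -48.0, 5.0], [24.0, -57.0, 10.0], [27.0, -60.0, 11.0]]
272 [[-24.0, -64.0, 12.0], [-22.0, -60.0, 10.0], [-21.0, -48.0, 3.0], [24.0, -61.0, 10.0], [26.0, -64.0, 11.0]]
276 [[-24.0, -67.0, 12.0], [-22.0, -64.0, 10.0], [-21.0, -49.0, 1.0], [23.0, -63.0, 9.0], [26.0, -66.0, 11.0]]
280 [[-23.0, -70.0, 11.0], [-21.0, -66.0, 9.0], [-21.0, -49.0, -1.0], [23.0, -63.0, 7.0], [25.0, -71.0, 12.0]]
284 [[-23.0, -73.0, 11.0], [-22.0, -66.0, 7.0], [-21.0, -49.0, -3.0], [23.0, -65.0, 6.0], [25.0, -71.0, 10.0]]
288 [[-23.0, -74.0, 9.0], [-21.0, -67.0, 5.0], [-21.0, -51.0, -5.0], [23.0, -64.0, 3.0], [24.0, -74.0, 9.0]]
(np.float64(280.9014177809554), np.float64(241.27143925566406))
```

View pics/s7.png

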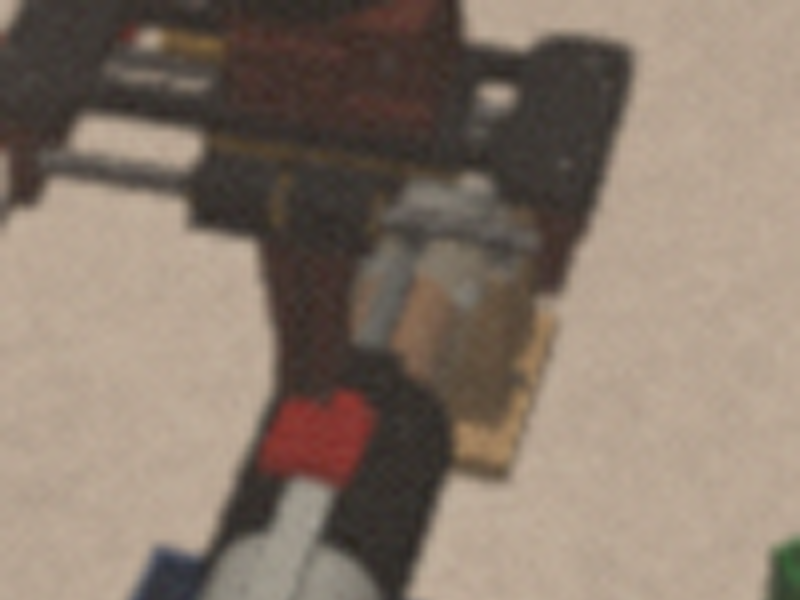

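Request:
{"fn": "jog_arm", "kwargs": {"steps": [{"turn": [0, 0, 0], "dp": [0, 0, -0.06], "claw": 0}, {"turn": [0, 0, 0], "dp": [0, 0, -0.12], "claw": 0}, {"turn": [0, 0, 0], "dp": [0, 0, -0.12], "claw": 0}]}}

```text
t: 5.73
ee_pos: [592.1, 266.3, 116.5]
orientation: [-1.571, 0.065, -0.062]
ft_force: [1.3, -0.2, -0.2]
width: 0.5
```

```bash
python3 - <<'E'
from h import *
s=grab('side'); cv2.imwrite('pics/s8.png',cv2.resize(s['img'][250:350,210:310],(800,800)[:2],interpolation=cv2.INTER_CUBIC)[:600,:,::-1])
o=ctrl.get_obs();print(o['ee_pos'],o['ft_force'])
E
```

```text
[592.23600132 266.34590214 116.85151118] [ 0.71970094  0.13566431 -0.3619394 ]
```

View pics/s8.png

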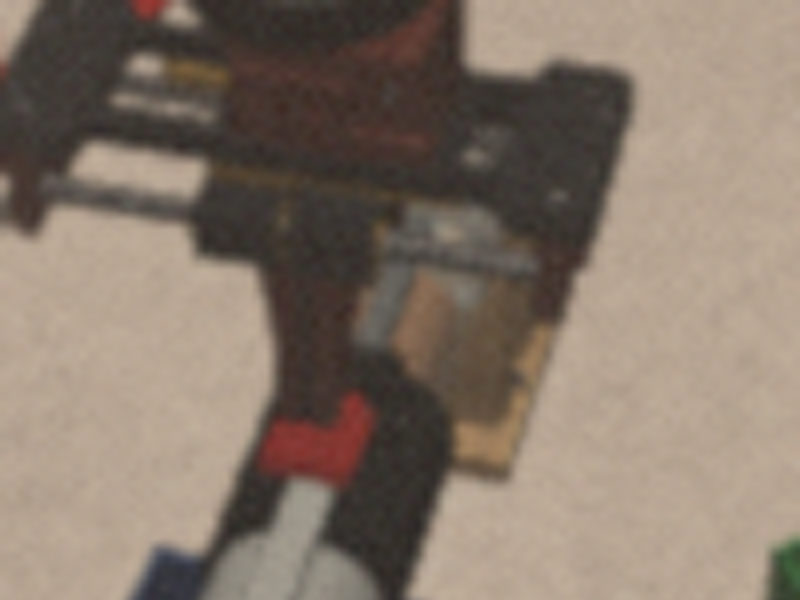

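Request:
{"fn": "jog_arm", "kwargs": {"steps": [{"turn": [0, 0, 0], "dp": [0, 0, -0.05], "claw": 0}, {"turn": [0, 0, 0], "dp": [0, 0, -0.09], "claw": 0}, {"turn": [0, 0, 0], "dp": [0, 0, -0.09], "claw": 0}]}}

```text
t: 6.03
ee_pos: [591.7, 266.1, 108.7]
orientation: [-1.571, 0.066, -0.062]
ft_force: [-0.5, -0.6, 0.1]
width: 0.3
```

Request:
{"fn": "jog_arm", "kwargs": {"steps": [{"turn": [0, 0, 0], "dp": [0, 0, -0.03], "claw": 0}, {"turn": [0, 0, 0], "dp": [0, 0, -0.03], "claw": 0}]}}

```text
t: 6.2
ee_pos: [592.0, 266.3, 106.2]
orientation: [-1.571, 0.066, -0.062]
ft_force: [-0.0, -0.5, 2.7]
width: 0.3
```

Request:
{"fn": "jog_arm", "kwargs": {"steps": [{"turn": [0, 0, 0], "dp": [0, 0, -0.03], "claw": 0}, {"turn": [0, 0, 0], "dp": [0, 0, -0.03], "claw": 0}]}}

```text
t: 6.37
ee_pos: [592.4, 266.9, 104.0]
orientation: [-1.57, 0.065, -0.063]
ft_force: [-0.6, 2.7, 2.9]
width: 0.4
```

Request:
{"fn": "jog_arm", "kwargs": {"steps": [{"turn": [0, 0, 0], "dp": [0, 0, -0.03], "claw": 0}, {"turn": [0, 0, 0], "dp": [0, 0, -0.03], "claw": 0}]}}

```text
t: 6.53
ee_pos: [592.6, 267.4, 102.0]
orientation: [-1.569, 0.064, -0.063]
ft_force: [-1.4, 2.1, 7.2]
width: 0.8
```

Request:
{"fn": "jog_arm", "kwargs": {"steps": [{"turn": [0, 0, 0], "dp": [0, 0, -0.02], "claw": 0}, {"turn": [0, 0, 0], "dp": [0, 0, -0.02], "claw": 0}]}}

```text
t: 6.7
ee_pos: [592.7, 267.9, 101.2]
orientation: [-1.568, 0.064, -0.064]
ft_force: [-3.4, 2.5, 9.2]
width: 0.4
```

```bash
python3 - <<'E'
from h import *
d=grab('wrist','w9.png'); o=d['o'];print(o['ee_pos'].round(1),o['ft_force'],o['moment'])
c=cloud(d)
H,S,V=cv2.split(cv2.cvtColor(d['img'],cv2.COLOR_RGB2HSV)); m=(((H<8)|(H>172))&(S>150)&(V>70)); m[:,:200]=0;m[:,350:]=0;m[260:]=0
for v in range(195,260,4):
    q=c[v][m[v]]
    if len(q): print(v,np.nanmedian(q,0).round(1))
cv2.imwrite('pics/w9c.png',cv2.resize(d['img'][180:300,200:360],None,fx=5,fy=5,interpolation=cv2.INTER_CUBIC)[:,:,::-1])
E
```

```text
[592.7 267.9 101.2] [-3.40718365  2.51036587  9.17163888] [ 0.24123095  0.44299935 -0.02162649]
227 [594.2 287.2 125.8]
231 [593.6 285.1 126.8]
235 [593.4 282.3 125.9]
239 [593.2 279.9 125.9]
243 [583.6 278.4 126.5]
247 [583.6 275.7 126.3]
251 [582.8 273.2 126.7]
255 [582.6 270.8 126.6]
259 [581.5 268.1 126.9]
```

View pics/w9c.png

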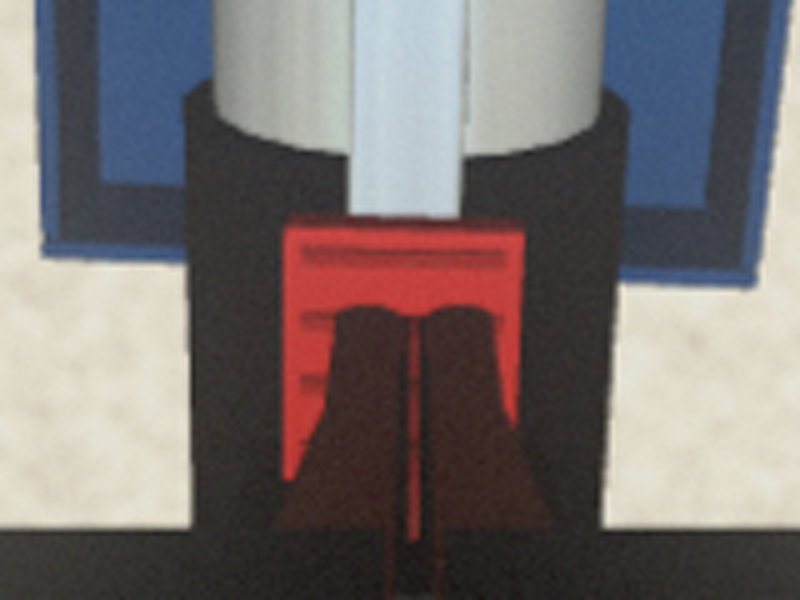

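Request:
{"fn": "jog_arm", "kwargs": {"steps": [{"turn": [0, 0, 0], "dp": [0, -0.03, -0.01], "claw": 0}, {"turn": [0, 0, 0], "dp": [-0.01, -0.1, -0.01], "claw": 0}, {"turn": [0, 0, 0], "dp": [-0.02, -0.2, -0.01], "claw": 0}, {"turn": [0, 0, 0], "dp": [-0.03, -0.3, -0.01], "claw": 0}, {"turn": [0, 0, 0], "dp": [-0.03, -0.3, -0.01], "claw": 0}]}}

```text
t: 7.17
ee_pos: [590.7, 243.5, 101.3]
orientation: [-1.568, 0.063, -0.065]
ft_force: [-1.4, -0.3, 6.5]
width: 0.5
```

```bash
python3 - <<'E'
from h import *
d=grab('wrist','w10.png'); o=d['o'];print(o['ee_pos'].round(1),o['ft_force'],o['moment'])
c=cloud(d)
H,S,V=cv2.split(cv2.cvtColor(d['img'],cv2.COLOR_RGB2HSV)); m=(((H<8)|(H>172))&(S>150)&(V>70)); m[:,:200]=0;m[:,350:]=0;m[260:]=0
for v in range(195,260,4):
    q=c[v][m[v]]
    if len(q): print(v,np.nanmedian(q,0).round(1))
E
```

```text
[590.7 243.5 101.3] [-1.37328406 -0.33093858  6.46488497] [-0.0653888   0.08342496 -0.05738086]
219 [589.  267.7 124.7]
223 [594.1 265.  125.5]
227 [591.5 262.7 125.6]
231 [591.  260.2 125.5]
235 [591.1 257.9 126. ]
239 [590.6 255.9 126.9]
243 [582.4 253.4 126.2]
247 [580.8 251.3 126.5]
251 [580.  248.9 127. ]
255 [579.9 246.2 126.6]
259 [579.4 243.8 127.1]
```

View pics/w10.png

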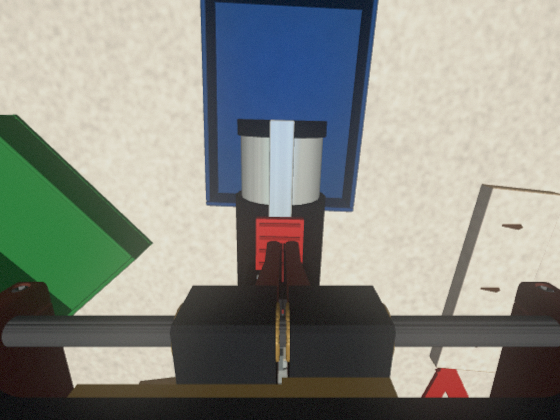

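Request:
{"fn": "jog_arm", "kwargs": {"steps": [{"turn": [0, 0, 0], "dp": [-0.01, -0.1, 0], "claw": 0}, {"turn": [0, 0, 0], "dp": [-0.02, -0.2, 0], "claw": 0}, {"turn": [0, 0, 0], "dp": [-0.03, -0.3, 0], "claw": 0}, {"turn": [0, 0, 0], "dp": [-0.04, -0.4, 0], "claw": 0}, {"turn": [0, 0, 0], "dp": [-0.04, -0.4, 0], "claw": 0}, {"turn": [0, 0, 0], "dp": [-0.04, -0.4, 0], "claw": 0}]}}

```text
t: 7.72
ee_pos: [587.3, 210.8, 101.3]
orientation: [-1.569, 0.064, -0.064]
ft_force: [-1.4, -2.7, 4.5]
width: 0.4
```

Request:
{"fn": "jog_arm", "kwargs": {"steps": [{"turn": [0, 0, 0], "dp": [-0.01, -0.08, 0], "claw": 0}, {"turn": [0, 0, 0], "dp": [-0.01, -0.12, 0], "claw": 0}, {"turn": [0, 0, 0], "dp": [-0.01, -0.12, 0], "claw": 0}]}}

```text
t: 7.97
ee_pos: [586.3, 200.8, 101.3]
orientation: [-1.57, 0.064, -0.064]
ft_force: [-1.1, 1.2, 5.5]
width: 0.4
```

```bash
cat > pad.py <<'E'
from h import *
import sys
d=grab('wrist',sys.argv[1]); o=d['o'];print(o['t'],o['ee_pos'].round(1),o['ft_force'],o['moment'])
c=cloud(d)
H,S,V=cv2.split(cv2.cvtColor(d['img'],cv2.COLOR_RGB2HSV)); m=(((H<8)|(H>172))&(S>150)&(V>70)); m[:,:200]=0;m[:,350:]=0;m[260:]=0
for v in range(195,260,4):
    q=c[v][m[v]]
    if len(q)>3: print(v,np.nanmedian(q,0).round(1))
E
python3 pad.py w11.png
```

```text
7.9667 [586.3 200.8 101.3] [-1.10514723  1.21810606  5.47997047] [ 0.03235859  0.26124168 -0.03367253]
219 [578.5 225.6 125.4]
223 [590.5 222.3 125.7]
227 [586.9 220.4 126.4]
231 [586.6 217.7 126. ]
235 [586.7 215.2 126. ]
239 [586.2 213.2 127.2]
243 [577.7 211.  126.2]
247 [576.6 208.7 126.8]
251 [575.9 206.4 127.3]
255 [575.5 203.6 126.7]
259 [575.1 201.3 127. ]
```

Request:
{"fn": "jog_arm", "kwargs": {"steps": [{"turn": [0, 0, 0], "dp": [0, -0.03, 0], "claw": 0}, {"turn": [0, 0, 0], "dp": [0, -0.05, 0], "claw": 0}, {"turn": [0, 0, 0], "dp": [0, -0.05, 0], "claw": 0}]}}

```text
t: 8.27
ee_pos: [586.0, 198.5, 101.4]
orientation: [-1.567, 0.065, -0.065]
ft_force: [-3.4, 10.6, 3.1]
width: 0.3
```

Request:
{"fn": "jog_arm", "kwargs": {"steps": [{"turn": [0, 0, 0], "dp": [0, -0.03, 0.02], "claw": 0}, {"turn": [0, 0, 0], "dp": [0, -0.03, 0.05], "claw": 0}, {"turn": [0, 0, 0], "dp": [0, -0.03, 0.08], "claw": 0}, {"turn": [0, 0, 0], "dp": [0, -0.03, 0.08], "claw": 0}]}}

```text
t: 8.6
ee_pos: [585.7, 198.5, 106.7]
orientation: [-1.563, 0.066, -0.065]
ft_force: [0.7, 13.8, -6.1]
width: 0.1
```

```bash
python3 pad.py w12.png
```

```text
8.6 [585.7 198.5 106.7] [ 0.73406467 13.78893393 -6.11832608] [ 2.49040419 -0.17015738 -0.0580128 ]
227 [586.8 218.8 134.3]
231 [586.6 216.7 134.8]
235 [586.3 213.5 133.2]
239 [586.1 211.  132.9]
243 [582.1 208.7 133.1]
247 [576.3 206.1 132.4]
251 [575.2 203.4 131.3]
255 [574.7 200.8 131.6]
259 [573.8 197.7 130.9]
```

Request:
{"fn": "jog_arm", "kwargs": {"steps": [{"turn": [0, 0, 0], "dp": [0, 0.05, 0.05], "claw": 0}, {"turn": [0, 0, 0], "dp": [0, 0.05, 0.3], "claw": 0}, {"turn": [0, 0, 0], "dp": [0, 0.05, 0.8], "claw": 0}, {"turn": [0, 0, 0], "dp": [0, 0.05, 1], "claw": 0}, {"turn": [0, 0, 0], "dp": [0, 0.05, 1], "claw": 0}]}}

```text
t: 9.07
ee_pos: [588.4, 202.8, 190.8]
orientation: [-1.562, 0.06, -0.07]
ft_force: [1.1, -0.0, -1.1]
width: 0.5
```

```bash
python3 pad.py w13.png; python3 - <<'E'
from h import *
import pickle
d=grab('wrist'); pickle.dump(d,open('w13.pkl','wb'))
a=pickle.load(open('w3.pkl','rb'))
cv2.imwrite('pics/w3m.png',cv2.resize(a['img'][160:250,230:330],None,fx=6,fy=6,interpolation=cv2.INTER_CUBIC)[:,:,::-1])
E
```

```text
9.0667 [588.4 202.8 190.8] [ 1.12016242 -0.00466814 -1.05323732] [ 0.00504835 -0.07768812 -0.00463117]
199 [587.  218.3 134.6]
203 [586.6 214.7 134.1]
207 [586.3 210.8 133.1]
211 [586.  207.5 133.5]
215 [585.6 203.5 132.1]
219 [584.8 199.7 132. ]
223 [584.4 195.5 130.5]
227 [584.2 191.9 130.7]
231 [583.6 186.6 126.6]
```

View pics/w13.png

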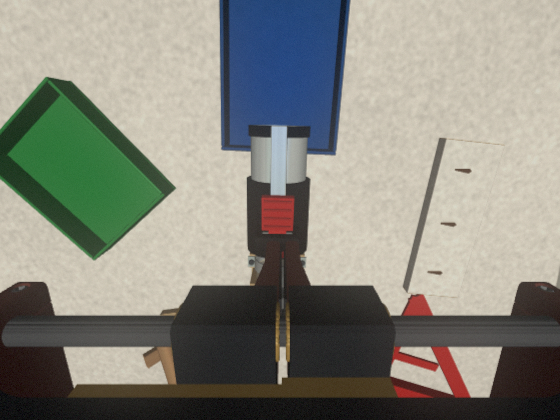

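View pics/w3m.png

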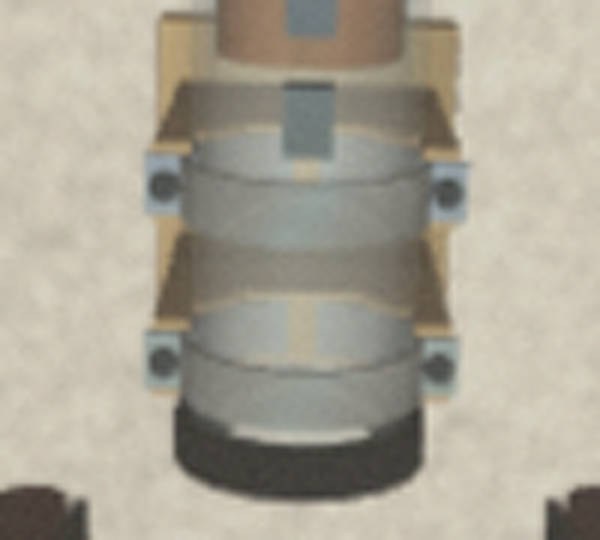

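```bash
python3 - <<'E'
from h import *
import pickle
a=pickle.load(open('w3.pkl','rb'))
for z in (85,110): print('rim',z,plane(a,279.9,231,z).round(1))
print('mouth front top edge',plane(a,279.9,160+432/6,108).round(1),'front bottom',plane(a,279.9,160+497/6,85).round(1))
b=pickle.load(open('w13.pkl','rb'))
# collar edges & exit tube in b for axis
H,S,V=cv2.split(cv2.cvtColor(b['img'],cv2.COLOR_RGB2HSV))
m=(((H<8)|(H>172))&(S>150)&(V>90)).astype(np.uint8); m[:,:200]=0;m[:,350:]=0;m[250:]=0
u=np.where(m.any(0))[0]; v=np.where(m.any(1))[0]; print('pad now',plane(b,(u.min()+u.max())/2,v.min(),135.5).round(1))
def mk(tcp,rv):
    T=np.eye(4);T[:3,:3]=R.from_rotvec(rv).as_matrix();T[:3,3]=tcp
    return dict(f=a['f'],cx=a['cx'],cy=a['cy'],wc=T@np.array(a['hand_eye']))
w1=mk([430.7,-186.5,219.2],[-1.564,.068,-.065]);w2=mk([465.9,-106.3,237],[-1.566,.062,-.066])
def tri(d1,p1,d2,p2):
    o1,r1=ray(d1,*p1);o2,r2=ray(d2,*p2); A=np.stack([r1,-r2],1); t=np.linalg.lstsq(A,o2-o1,rcond=None)[0]
    return ((o1+r1*t[0]+o2+r2*t[1])/2).round(1), np.linalg.norm(o1+r1*t[0]-o2-r2*t[1]).round(1)
print('shoulder',tri(w1,(284,166),w2,(260,227)),'end',tri(w1,(292,240),w2,(270,291)))
print('planes z76',plane(w1,284,166,76),plane(w1,292,240,76),plane(w2,260,227,76),plane(w2,270,291,76),'tip',plane(w2,230,49,70))
I=cv2.imread('pics/w1.png'); cv2.imwrite('pics/w1c.png',cv2.resize(I[110:250,220:340],None,fx=4,fy=4,interpolation=cv2.INTER_CUBIC))
E
```

```text
rim 85 [573.7  85.9  85. ]
rim 110 [574.5  95.3 110. ]
mouth front top edge [574.4  93.4 108. ] front bottom [572.5  70.4  85. ]
pad now [587.  220.3 135.5]
shoulder (array([ 435.1, -157.9,   61.2]), np.float64(1.9)) end (array([ 438.5, -249.9,   65.5]), np.float64(0.6))
planes z76 [ 436.09201694 -156.17348812   76.        ] [ 438.24640904 -245.42100078   76.        ] [ 435.85256956 -152.22464836   76.        ] [ 439.78409971 -243.57800232   76.        ] tip [424.08652475  50.23879484  70.        ]
```

View pics/w1c.png

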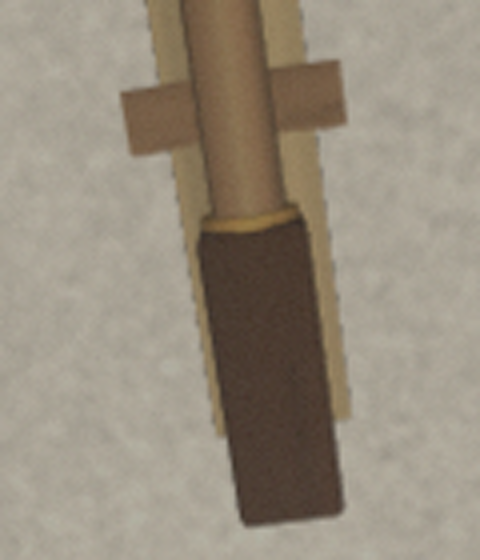

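Request:
{"fn": "jog_arm", "kwargs": {"steps": [{"turn": [0, 0, 0], "dp": [-0.38, -0.98, 0.2], "claw": 1}, {"turn": [0, 0, 0], "dp": [-0.38, -0.98, 0.2], "claw": 1}, {"turn": [0, 0, 0], "dp": [-0.38, -0.98, 0.2], "claw": 1}]}}

```text
t: 9.42
ee_pos: [552.0, 119.0, 201.2]
orientation: [-1.567, 0.07, -0.063]
ft_force: [1.5, -0.3, -1.0]
width: 17.0
```

Request:
{"fn": "jog_arm", "kwargs": {"steps": [{"turn": [0, 0, 0.044], "dp": [-0.38, -0.98, 0], "claw": 1}, {"turn": [0, 0, 0.044], "dp": [-0.38, -0.98, 0], "claw": 1}, {"turn": [0, 0, 0.044], "dp": [-0.38, -0.98, 0], "claw": 1}]}}

```text
t: 9.67
ee_pos: [517.7, 36.7, 199.0]
orientation: [-1.569, -0.033, 0.05]
ft_force: [-0.4, 0.6, 0.3]
width: 37.3
```

Request:
{"fn": "jog_arm", "kwargs": {"steps": [{"turn": [0, 0, 0], "dp": [-0.38, -0.98, 0], "claw": 1}, {"turn": [0, 0, 0], "dp": [-0.38, -0.98, 0], "claw": 1}, {"turn": [0, 0, 0], "dp": [-0.38, -0.98, 0], "claw": 1}]}}

```text
t: 9.92
ee_pos: [483.9, -45.2, 197.1]
orientation: [-1.57, -0.027, 0.051]
ft_force: [0.2, 0.3, 1.0]
width: 56.8
```

Request:
{"fn": "jog_arm", "kwargs": {"steps": [{"turn": [0, 0, 0], "dp": [-0.38, -0.98, 0], "claw": 1}, {"turn": [0, 0, 0], "dp": [-0.38, -0.98, 0], "claw": 1}, {"turn": [0, 0, 0], "dp": [-0.38, -0.98, 0], "claw": 1}]}}

```text
t: 10.17
ee_pos: [450.9, -127.0, 195.6]
orientation: [-1.571, -0.022, 0.052]
ft_force: [0.3, -0.4, -0.6]
width: 77.2
```

Request:
{"fn": "jog_arm", "kwargs": {"steps": [{"turn": [0, 0, 0], "dp": [-0.35, -0.9, -0.3], "claw": 1}, {"turn": [0, 0, 0], "dp": [-0.35, -0.9, -0.6], "claw": 1}, {"turn": [0, 0, 0], "dp": [-0.35, -0.9, -0.6], "claw": 1}, {"turn": [0, 0, 0], "dp": [-0.35, -0.9, -0.6], "claw": 1}]}}

```text
t: 10.5
ee_pos: [420.3, -199.1, 144.7]
orientation: [-1.568, -0.015, 0.053]
ft_force: [0.5, 0.3, -0.1]
width: 88.0
```

```bash
python3 - <<'E'
from h import *
d=grab('wrist','w14.png'); o=d['o']; print(o['t'],o['ee_pos'].round(1),o['width'],R.from_rotvec(o['orientation']).as_matrix().round(3).tolist(),'tip px',proj(d,o['ee_pos']))
E
```

```text
10.5 [ 420.3 -199.1  144.7] 87.97127484200695 [[0.999, -0.024, -0.043], [0.043, 0.002, 0.999], [-0.024, -1.0, 0.003]] tip px (np.float64(280.84623144842107), np.float64(241.0972731773348))
```

View pics/w14.png

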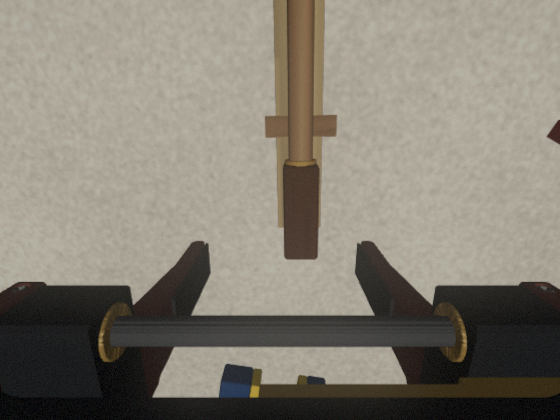

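```bash
python3 - <<'E'
from h import *
d=grab('wrist')
for p in [(301,163),(301,258),(299,20)]: print(p,plane(d,*p,76 if p[1]>100 else 71).round(1))
c=cloud(d); q=c[170:255,287:315].reshape(-1,3); print(np.nanmedian(q,0).round(1)); q=c[165:170,284:318]; print(np.nanmedian(c[210,285:317],0).round(1))
H,S,V=cv2.split(cv2.cvtColor(d['img'],cv2.COLOR_RGB2HSV))
for v in (180,210,240):
    r=np.where(d['img'][v,250:350].astype(int).sum(1)<200)[0]+250; print(v,r.min(),r.max())
E
```

```text
(301, 163) [ 435.6 -154.3   76. ]
(301, 258) [ 441.1 -244.3   76. ]
(299, 20) [427.4 -44.7  71. ]
[ 437.9 -198.9   75. ]
[ 437.8 -197.    74.9]
180 282 316
210 282 315
240 283 314
```

Request:
{"fn": "jog_arm", "kwargs": {"steps": [{"turn": [0, -0.0076, 0.0045], "dp": [0.21, 0.14, -0.2], "claw": 1}, {"turn": [0, -0.0076, 0.0045], "dp": [0.21, 0.14, -0.5], "claw": 1}, {"turn": [0, -0.0076, 0.0045], "dp": [0.21, 0.14, -0.8], "claw": 1}, {"turn": [0, -0.0076, 0.0045], "dp": [0.21, 0.14, -0.8], "claw": 1}, {"turn": [0, -0.0076, 0.0045], "dp": [0.21, 0.14, -0.8], "claw": 1}]}}

```text
t: 11.02
ee_pos: [440.0, -185.6, 83.2]
orientation: [-1.569, -0.05, 0.046]
ft_force: [-0.1, 0.3, 0.3]
width: 87.6
```

```bash
python3 - <<'E'
from h import *
d=grab('wrist','w15.png'); o=d['o']; print(o['t'],o['ee_pos'].round(1),o['width'],R.from_rotvec(o['orientation']).as_matrix().round(3).tolist())
c=cloud(d); 
for v in range(150,300,10):
    r=c[v,240:330]; k=r[:,2]>60; 
    if k.sum()>3: print(v,r[k].min(0).round(0),r[k].max(0).round(0),k.sum())
E
```

```text
11.0167 [ 440.  -185.6   83.2] 87.62575709028535 [[0.998, 0.002, -0.061], [0.061, 0.002, 0.998], [0.002, -1.0, 0.001]]
150 [ 409. -128.   61.] [ 463. -125.   70.] 62
160 [ 409. -135.   61.] [ 463. -131.   71.] 49
170 [ 422. -141.   61.] [ 443. -139.   70.] 29
180 [ 423. -149.   61.] [ 443. -146.   71.] 30
190 [ 420. -156.   63.] [ 448. -153.   70.] 39
200 [ 418. -161.   72.] [ 450. -158.   76.] 46
210 [ 419. -168.   72.] [ 450. -165.   76.] 46
220 [ 419. -176.   71.] [ 451. -173.   76.] 45
230 [ 420. -182.   73.] [ 451. -180.   76.] 45
240 [ 420. -190.   72.] [ 451. -187.   76.] 44
250 [ 420. -198.   72.] [ 452. -195.   76.] 44
260 [ 421. -206.   72.] [ 452. -203.   76.] 42
270 [ 422. -214.   73.] [ 453. -211.   76.] 43
280 [ 422. -222.   73.] [ 453. -220.   77.] 43
290 [ 423. -231.   71.] [ 454. -228.   76.] 42
```

View pics/w15.png

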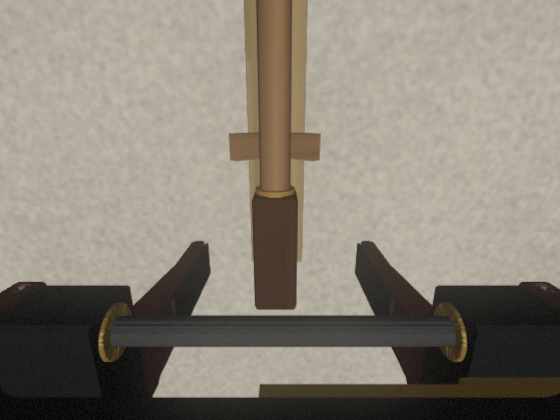

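Request:
{"fn": "jog_arm", "kwargs": {"steps": [{"turn": [0, 0, 0], "dp": [-0.05, -0.03, -0.2], "claw": 1}, {"turn": [0, 0, 0], "dp": [-0.05, -0.03, -0.5], "claw": 1}, {"turn": [0, 0, 0], "dp": [-0.05, -0.03, -0.83], "claw": 1}, {"turn": [0, 0, 0], "dp": [-0.05, -0.03, -0.83], "claw": 1}, {"turn": [0, 0, 0], "dp": [-0.05, -0.03, -0.83], "claw": 1}]}}

```text
t: 11.48
ee_pos: [437.0, -188.5, 18.3]
orientation: [-1.569, -0.051, 0.045]
ft_force: [0.2, -0.3, -0.1]
width: 87.6
```

```bash
python3 - <<'E'
from h import *
d=grab('wrist','w16.png'); o=d['o']; print(o['t'],o['ee_pos'].round(1),o['width'],o['ft_force'])
s=grab('side'); cv2.imwrite('pics/s16.png',cv2.resize(s['img'][150:300,250:400],(600,600),interpolation=cv2.INTER_CUBIC)[:,:,::-1])
c=cloud(d)
for u in (200,205,362,368): print(u,[c[v,u].round(0).tolist() for v in (246,252,258,270)])
E
```

```text
11.4833 [ 437.  -188.5   18.3] 87.63379367685714 [ 0.17889159 -0.25614804 -0.08241857]
200 [[391.0, -180.0, 52.0], [392.0, -181.0, 57.0], [394.0, -182.0, 63.0], [394.0, -188.0, 64.0]]
205 [[393.0, -182.0, 48.0], [394.0, -184.0, 52.0], [394.0, -186.0, 53.0], [394.0, -193.0, 55.0]]
362 [[483.0, -175.0, 50.0], [481.0, -177.0, 56.0], [481.0, -180.0, 57.0], [482.0, -186.0, 58.0]]
368 [[485.0, -174.0, 52.0], [483.0, -174.0, 61.0], [482.0, -176.0, 65.0], [481.0, -180.0, 70.0]]
```

View pics/s16.png

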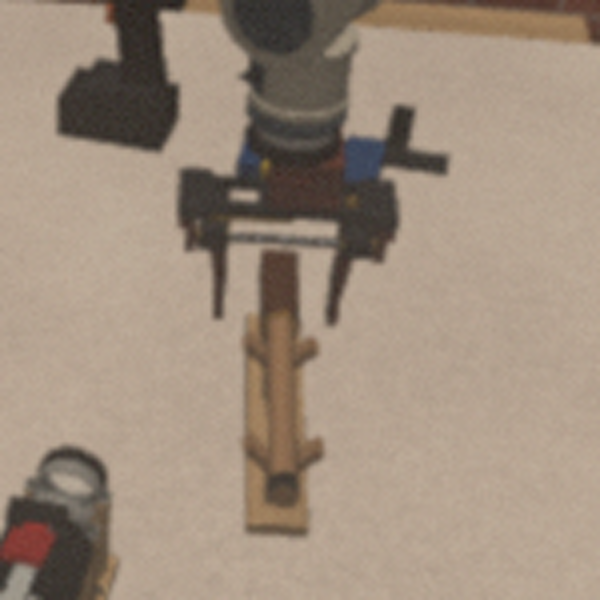

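View pics/w16.png

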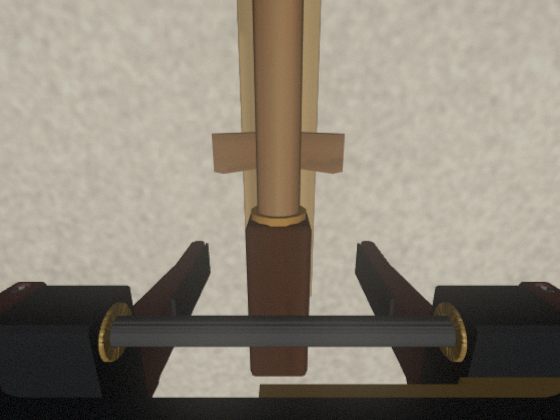

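Request:
{"fn": "jog_arm", "kwargs": {"steps": [{"turn": [0, 0, 0], "dp": [0, 0, 0], "claw": 0}, {"turn": [0, 0, 0], "dp": [0, 0, 0], "claw": 0}, {"turn": [0, 0, 0], "dp": [0, 0, 0], "claw": 0}, {"turn": [0, 0, 0], "dp": [0, 0, 0], "claw": 0}, {"turn": [0, 0, 0], "dp": [0, 0, 0], "claw": 0}, {"turn": [0, 0, 0], "dp": [0, 0, 0], "claw": 0}, {"turn": [0, 0, 0], "dp": [0, 0, 0], "claw": 0}, {"turn": [0, 0, 0], "dp": [0, 0, 0], "claw": 0}, {"turn": [0, 0, 0], "dp": [0, 0, 0], "claw": 0}, {"turn": [0, 0, 0], "dp": [0, 0, 0], "claw": 0}, {"turn": [0, 0, 0], "dp": [0, 0, 0], "claw": 0}]}}

```text
t: 12.5
ee_pos: [435.7, -188.9, 19.2]
orientation: [-1.57, -0.051, 0.048]
ft_force: [-8.2, -4.2, 6.1]
width: 32.0
```

Request:
{"fn": "jog_arm", "kwargs": {"steps": [{"turn": [0, 0, 0], "dp": [0, 0, 0.1], "claw": 0}, {"turn": [0, 0, 0], "dp": [0, 0, 0.3], "claw": 0}, {"turn": [0, 0, 0], "dp": [0, 0, 0.5], "claw": 0}, {"turn": [0, 0, 0], "dp": [0, 0, 0.5], "claw": 0}, {"turn": [0, 0, 0], "dp": [0, 0, 0.5], "claw": 0}]}}

```text
t: 12.92
ee_pos: [436.4, -189.2, 59.8]
orientation: [-1.571, -0.052, 0.046]
ft_force: [-1.4, -0.6, -1.4]
width: 32.3
```

```bash
python3 - <<'E'
from h import *
d=grab('wrist','w17.png'); o=d['o']; print(o['t'],o['ee_pos'].round(1),o['width'],o['ft_force'],R.from_rotvec(o['orientation']).as_matrix().round(3).tolist())
s=grab('side','s17.png'); t=grab('top','t17.png')
for n,D in(('w',d),('s',s),('t',t)):
    c=cloud(D); X,Y,Z=np.moveaxis(c,-1,0)
    with np.errstate(all='ignore'): m=(X>395)&(X<460)&(Z>82)&(Z<130)&(Y>-150)&(Y<80)
    p=c[m]
    for y in range(-150,80,20):
        q=p[(p[:,1]>y)&(p[:,1]<y+20)]
        if len(q)>5: print(n,y,np.median(q,0).round(1),np.percentile(q[:,2],90).round(1),len(q))
E
```

```text
12.9167 [ 436.4 -189.2   59.8] 32.34715599501763 [-1.39903836 -0.5824437  -1.41680406] [[0.998, 0.004, -0.063], [0.063, -0.001, 0.998], [0.004, -1.0, -0.001]]
w -150 [ 433.9 -139.7  109. ] 110.5 1769
w -130 [ 432.6 -119.7  109. ] 110.6 2005
w -110 [431.4 -99.8 109. ] 110.6 2281
w -90 [430.1 -79.7 109. ] 110.7 2631
w -70 [429.9 -66.7 108.6] 110.6 941
s -150 [ 433.4 -141.1  106.8] 109.6 27
s -130 [ 432.4 -120.9  107.5] 110.2 25
s -110 [ 428.9 -100.4  107.5] 109.9 25
s -90 [427.8 -81.8 107.5] 110.2 26
s -70 [427.1 -60.1 106.6] 110.0 27
s -50 [426.  -40.5 107.1] 110.6 29
s -30 [425.4 -20.7 107.4] 110.1 28
s -10 [424.2   1.6 108.1] 110.1 33
s 10 [423.2  18.7 106.8] 110.2 29
s 30 [421.5  40.7 108.3] 110.3 40
s 50 [419.4  53.4 101. ] 108.6 41
t -130 [ 433.  -114.6  109.5] 113.2 16
t -110 [427.3 -99.7 107.6] 113.8 53
t -90 [426.9 -80.3 108.6] 113.0 42
t -70 [426.9 -60.9 108.8] 112.9 53
t -50 [424.1 -39.9 108. ] 111.5 51
t -30 [423.8 -19.  108.9] 114.5 49
t -10 [421.   -1.2 108.1] 113.6 48
t 10 [421.1  19.7 108.1] 113.1 48
t 30 [418.2  40.4 108.8] 114.2 54
t 50 [418.   52.8 109.2] 115.6 15
```

View pics/s17.png

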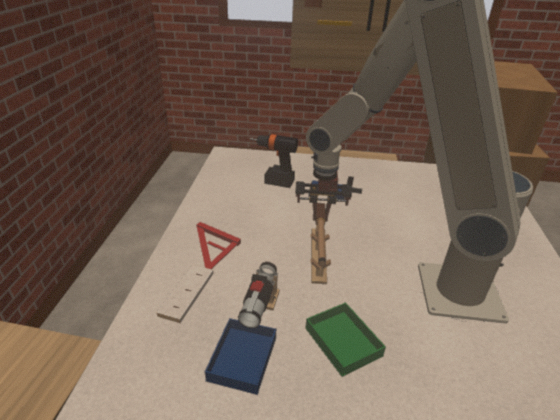

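View pics/t17.png

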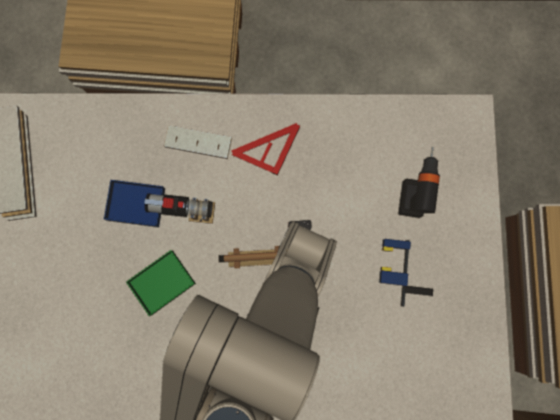

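Request:
{"fn": "jog_arm", "kwargs": {"steps": [{"turn": [0, 0, -0.01], "dp": [0.2, -0.1, 0.1], "claw": 0}, {"turn": [0, 0, -0.025], "dp": [0.45, -0.15, 0.1], "claw": 0}, {"turn": [0, 0, -0.04], "dp": [0.7, -0.15, 0], "claw": 0}, {"turn": [0, 0, -0.05], "dp": [0.95, -0.15, 0], "claw": 0}, {"turn": [0, 0, -0.05], "dp": [0.95, -0.15, 0], "claw": 0}, {"turn": [0, 0, -0.05], "dp": [0.95, -0.15, 0], "claw": 0}]}}

```text
t: 13.57
ee_pos: [510.9, -200.2, 57.3]
orientation: [-1.568, 0.074, -0.072]
ft_force: [0.3, 0.6, -1.8]
width: 31.8
```

Request:
{"fn": "jog_arm", "kwargs": {"steps": [{"turn": [0, 0, 0], "dp": [0.25, 0, -0.09], "claw": 0}, {"turn": [0, 0, 0], "dp": [0.45, 0, -0.18], "claw": 0}, {"turn": [0, 0, 0], "dp": [0.45, 0, -0.18], "claw": 0}, {"turn": [0, 0, 0], "dp": [0.45, 0, -0.18], "claw": 0}, {"turn": [0, 0, 0], "dp": [0.45, 0, -0.18], "claw": 0}]}}

```text
t: 13.98
ee_pos: [545.0, -199.9, 42.5]
orientation: [-1.568, 0.075, -0.07]
ft_force: [-0.9, 0.4, -0.4]
width: 31.6
```

```bash
python3 - <<'E'
from h import *
d=grab('wrist','w18.png'); o=d['o']; print(o['t'],o['ee_pos'].round(1),o['width'],o['ft_force'],R.from_rotvec(o['orientation']).as_matrix().round(3).tolist())
s=grab('side','s18.png'); t=grab('top','t18.png')
for n,D in(('w',d),('s',s),('t',t)):
    c=cloud(D); X,Y,Z=np.moveaxis(c,-1,0)
    with np.errstate(all='ignore'): m=(X>520)&(X<620)&(Z>78)&(Z<130)&(Y>-150)&(Y<160)
    p=c[m]
    for y in range(-150,160,15):
        q=p[(p[:,1]>y)&(p[:,1]<y+15)]
        if len(q)>5: print(n,y,np.median(q,0).round(1),np.percentile(q[:,0],[3,97]).round(0),np.percentile(q[:,2],90).round(1),len(q))
cv2.imwrite('pics/s18c.png',cv2.resize(s['img'][190:310,210:360],(750,600),interpolation=cv2.INTER_CUBIC)[:,:,::-1])
cv2.imwrite('pics/t18c.png',cv2.resize(t['img'][170:270,130:330],(800,400),interpolation=cv2.INTER_CUBIC)[:,:,::-1])
E
```

```text
13.9833 [ 545.  -199.9   42.5] 31.56089401544975 [-0.87335736  0.40830682 -0.40320901] [[0.996, -0.003, 0.093], [-0.093, 0.002, 0.996], [-0.003, -1.0, 0.002]]
w -150 [ 551.4 -142.4   91.9] [541. 562.] 93.4 1402
w -135 [ 552.7 -127.3   91.9] [543. 563.] 93.5 1539
w -120 [ 554.  -112.3   91.9] [544. 564.] 93.5 1706
w -105 [555.5 -97.3  92. ] [545. 566.] 93.5 1880
w -90 [556.7 -82.3  92. ] [547. 567.] 93.6 2067
w -75 [549.5 -74.3  88.6] [547. 568.] 91.2 85
s -150 [ 548.4 -142.4   90.5] [540. 560.] 93.1 18
s -135 [ 548.1 -125.4   90.6] [541. 559.] 93.6 19
s -120 [ 550.2 -113.2   91.4] [543. 561.] 93.2 18
s -105 [548.2 -97.5  92. ] [543. 560.] 94.2 18
s -90 [553.  -83.1  91.7] [545. 564.] 94.3 20
s -75 [554.5 -66.   90.7] [547. 565.] 94.1 20
s -60 [556.5 -51.7  90.5] [548. 566.] 94.3 20
s -45 [556.6 -35.3  92.2] [550. 568.] 94.2 21
s -30 [558.5 -23.3  90.4] [551. 569.] 93.2 21
s -15 [559.9  -6.8  90.7] [552. 572.] 93.3 25
s 0 [559.5   9.   91.7] [553. 572.] 94.3 21
s 15 [564.1  22.6  91.6] [555. 575.] 94.0 23
s 30 [564.8  40.   88.8] [556. 577.] 93.5 44
s 75 [569.8  86.5 104.9] [547. 593.
[... 380 characters left out ...]
.] 97.3 35
t -90 [555.2 -81.4  91.8] [545. 566.] 95.4 37
t -75 [555.3 -66.2  93.3] [546. 566.] 96.6 34
t -60 [556.1 -50.9  92.1] [547. 569.] 97.7 29
t -45 [558.4 -38.7  93.2] [549. 569.] 97.8 35
t -30 [558.6 -23.3  93.8] [549. 568.] 96.6 36
t -15 [561.8  -8.   92.8] [552. 572.] 98.4 35
t 0 [561.3   7.4  91.6] [553. 572.] 99.3 35
t 15 [564.3  22.4  93.3] [555. 575.] 99.3 36
t 30 [564.8  37.5  94.5] [556. 574.] 97.3 35
t 75 [572.1  85.5 104.8] [547. 592.] 111.8 44
t 90 [571.6  97.7 104. ] [544. 602.] 110.5 95
t 105 [569.2 112.  103.7] [547. 596.] 110.1 83
t 120 [574.5 128.4 103.7] [553. 603.] 111.1 84
t 135 [571.6 142.1 103.8] [547. 601.] 110.3 90
t 150 [575.6 155.6 106. ] [551. 606.] 118.5 73
```

View pics/s18c.png

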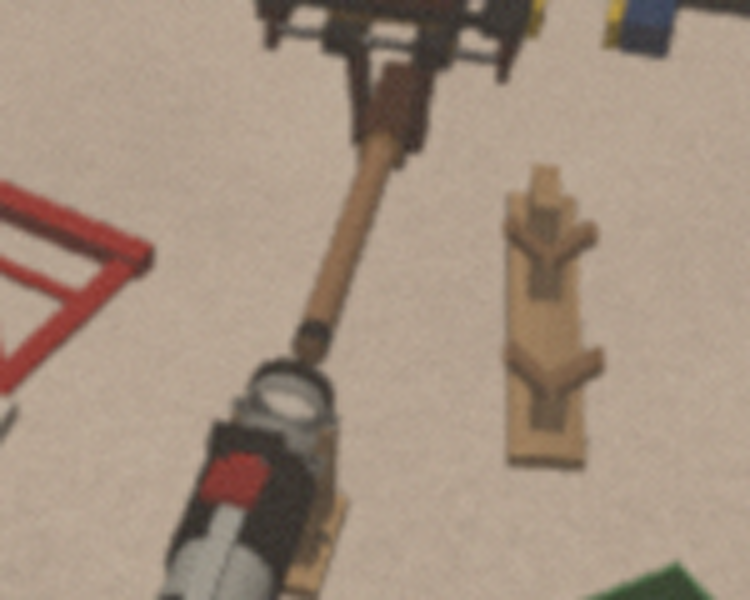

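View pics/t18c.png

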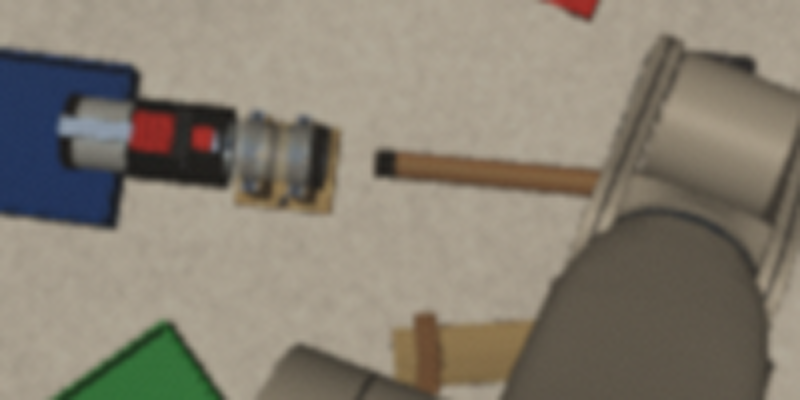

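Request:
{"fn": "jog_arm", "kwargs": {"steps": [{"turn": [0, 0, -0.001], "dp": [0, 0, 0.035], "claw": 0}, {"turn": [0, 0, -0.001], "dp": [0.02, 0.23, 0.035], "claw": 0}, {"turn": [0, 0, -0.001], "dp": [0.045, 0.46, 0.035], "claw": 0}, {"turn": [0, 0, -0.001], "dp": [0.066, 0.69, 0.035], "claw": 0}, {"turn": [0, 0, -0.001], "dp": [0.066, 0.69, 0.035], "claw": 0}]}}

```text
t: 14.55
ee_pos: [550.7, -142.7, 46.3]
orientation: [-1.567, 0.076, -0.073]
ft_force: [-0.4, 0.2, -1.6]
width: 31.6
```

Request:
{"fn": "jog_arm", "kwargs": {"steps": [{"turn": [0, 0, 0], "dp": [0.02, 0.2, 0], "claw": 0}, {"turn": [0, 0, 0], "dp": [0.04, 0.4, 0], "claw": 0}, {"turn": [0, 0, 0], "dp": [0.04, 0.4, 0], "claw": 0}]}}

```text
t: 14.8
ee_pos: [553.8, -109.3, 46.7]
orientation: [-1.567, 0.075, -0.072]
ft_force: [-0.3, -0.3, -2.2]
width: 31.9
```

```bash
python3 - <<'E'
from h import *
d=grab('wrist','w19.png'); o=d['o']; print(o['t'],o['ee_pos'].round(1),o['width'],o['ft_force'],o['moment'],R.from_rotvec(o['orientation']).as_matrix().round(3).tolist())
s=grab('side'); cv2.imwrite('pics/s19c.png',cv2.resize(s['img'][190:310,210:360],(750,600),interpolation=cv2.INTER_CUBIC)[:,:,::-1])
E
```

```text
14.8 [ 553.8 -109.3   46.7] 31.87788937390907 [-0.28100724 -0.34408382 -2.18904387] [-0.10271615 -0.10455354 -0.01528827] [[0.996, -0.002, 0.093], [-0.093, 0.002, 0.996], [-0.002, -1.0, 0.002]]
```

View pics/s19c.png

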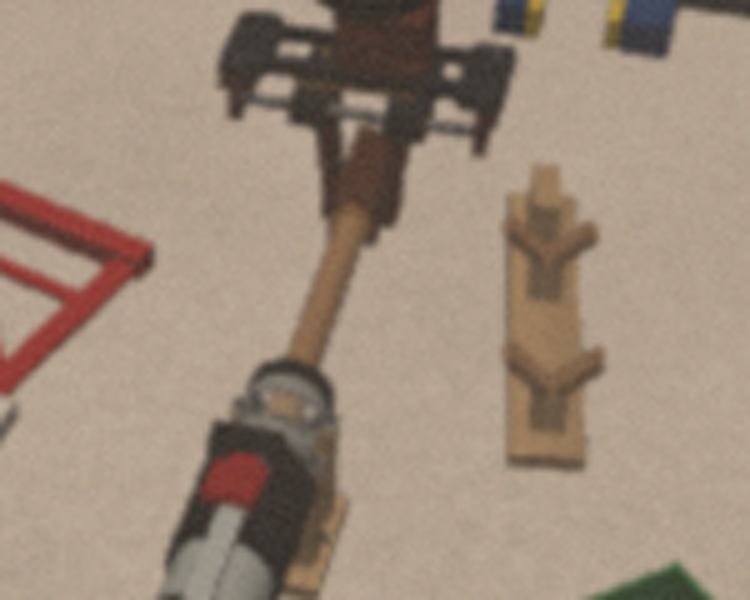

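View pics/w19.png

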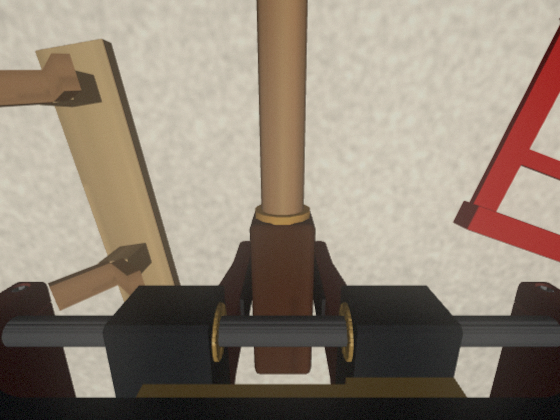

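Request:
{"fn": "jog_arm", "kwargs": {"steps": [{"turn": [0, 0, 0], "dp": [0.012, 0.13, 0], "claw": 0}, {"turn": [0, 0, 0], "dp": [0.025, 0.26, 0], "claw": 0}, {"turn": [0, 0, 0], "dp": [0.037, 0.39, 0], "claw": 0}, {"turn": [0, 0, 0], "dp": [0.05, 0.5, 0], "claw": 0}, {"turn": [0, 0, 0], "dp": [0.05, 0.5, 0], "claw": 0}]}}

```text
t: 15.32
ee_pos: [558.3, -69.9, 46.8]
orientation: [-1.568, 0.074, -0.072]
ft_force: [0.5, 0.7, -1.6]
width: 31.7
```

Request:
{"fn": "jog_arm", "kwargs": {"steps": [{"turn": [0, 0, 0], "dp": [0.012, 0.13, 0], "claw": 0}, {"turn": [0, 0, 0], "dp": [0.025, 0.26, 0], "claw": 0}, {"turn": [0, 0, 0], "dp": [0.037, 0.39, 0], "claw": 0}, {"turn": [0, 0, 0], "dp": [0.05, 0.5, 0], "claw": 0}, {"turn": [0, 0, 0], "dp": [0.05, 0.5, 0], "claw": 0}]}}

```text
t: 15.73
ee_pos: [562.5, -29.0, 46.9]
orientation: [-1.569, 0.073, -0.072]
ft_force: [0.4, -0.4, -2.4]
width: 31.6
```

```bash
python3 - <<'E'
from h import *
d=grab('wrist','w20.png'); o=d['o']; print(o['t'],o['ee_pos'].round(1),o['width'],o['ft_force'],o['moment'],R.from_rotvec(o['orientation']).as_matrix().round(3).tolist())
s=grab('side'); cv2.imwrite('pics/s20c.png',cv2.resize(s['img'][220:400,190:350],(640,600),interpolation=cv2.INTER_CUBIC)[:,:,::-1])
E
```

```text
15.7333 [562.5 -29.   46.9] 31.61785962908343 [ 0.4307306  -0.43241051 -2.43687254] [-0.09436393 -0.10954721 -0.00499311] [[0.996, -0.001, 0.092], [-0.092, 0.001, 0.996], [-0.001, -1.0, 0.001]]
```

View pics/s20c.png

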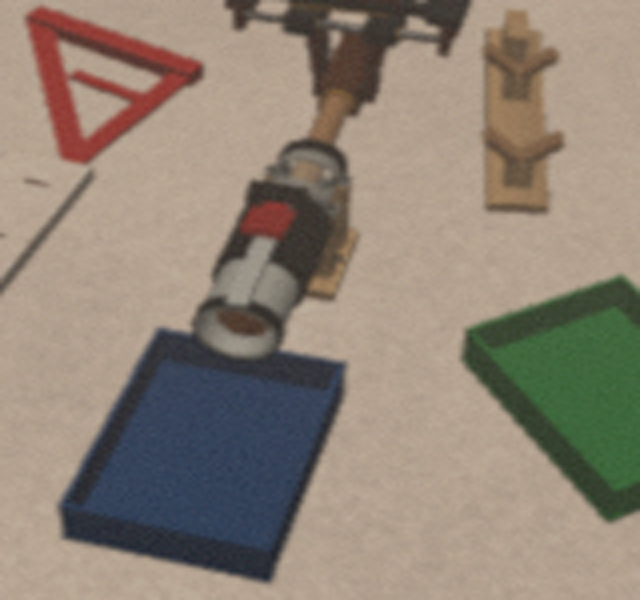

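View pics/w20.png

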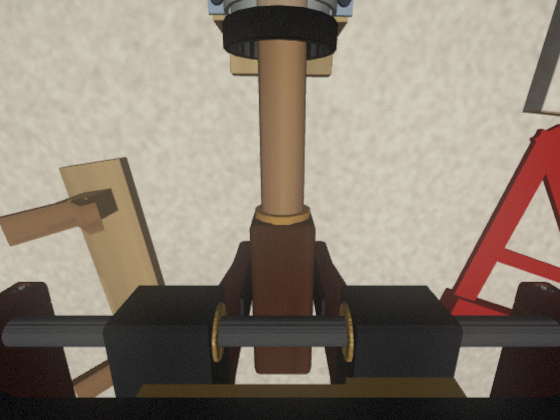

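Request:
{"fn": "jog_arm", "kwargs": {"steps": [{"turn": [0, 0, 0], "dp": [0.012, 0.13, 0], "claw": 0}, {"turn": [0, 0, 0], "dp": [0.025, 0.26, 0], "claw": 0}, {"turn": [0, 0, 0], "dp": [0.037, 0.39, 0], "claw": 0}, {"turn": [0, 0, 0], "dp": [0.05, 0.5, 0], "claw": 0}, {"turn": [0, 0, 0], "dp": [0.05, 0.5, 0], "claw": 0}]}}

```text
t: 16.25
ee_pos: [566.3, 11.8, 46.7]
orientation: [-1.568, 0.073, -0.071]
ft_force: [-0.2, 0.1, -1.7]
width: 32.2
```

```bash
python3 - <<'E'
from h import *
d=grab('wrist','w21.png'); o=d['o']; print(o['t'],o['ee_pos'].round(1),o['width'],o['ft_force'],o['moment'],R.from_rotvec(o['orientation']).as_matrix().round(3).tolist())
s=grab('side'); cv2.imwrite('pics/s21c.png',cv2.resize(s['img'][220:400,190:350],(640,600),interpolation=cv2.INTER_CUBIC)[:,:,::-1])
E
```

```text
16.25 [566.3  11.8  46.7] 32.194686189458416 [-0.15796577  0.09898875 -1.68668089] [-0.0929572  -0.03384861 -0.01841097] [[0.996, -0.001, 0.092], [-0.092, 0.002, 0.996], [-0.001, -1.0, 0.002]]
```

View pics/s21c.png

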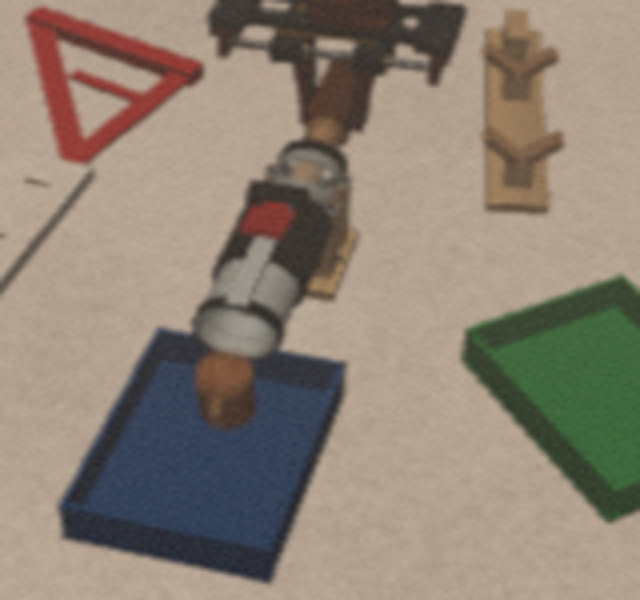

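View pics/w21.png

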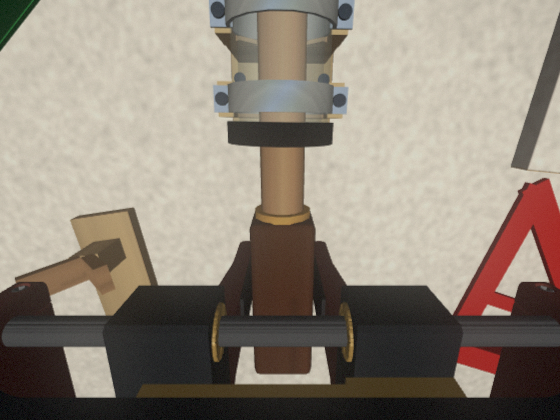

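Request:
{"fn": "jog_arm", "kwargs": {"steps": [{"turn": [0, 0, 0], "dp": [0.012, 0.13, 0], "claw": 0}, {"turn": [0, 0, 0], "dp": [0.025, 0.26, 0], "claw": 0}, {"turn": [0, 0, 0], "dp": [0.035, 0.36, 0], "claw": 0}, {"turn": [0, 0, 0], "dp": [0.035, 0.36, 0], "claw": 0}, {"turn": [0, 0, 0], "dp": [0.035, 0.36, 0], "claw": 0}]}}

```text
t: 16.77
ee_pos: [568.9, 40.7, 46.6]
orientation: [-1.568, 0.072, -0.07]
ft_force: [0.4, 1.2, -1.9]
width: 31.5
```

```bash
python3 - <<'E'
from h import *
d=grab('wrist','w22.png'); o=d['o']; print(o['t'],o['ee_pos'].round(1),o['width'],o['ft_force'],o['moment'],R.from_rotvec(o['orientation']).as_matrix().round(3).tolist())
s=grab('side'); cv2.imwrite('pics/s22c.png',cv2.resize(s['img'][220:400,190:350],(640,600),interpolation=cv2.INTER_CUBIC)[:,:,::-1])
E
```

```text
16.7667 [568.9  40.7  46.6] 31.544009704550007 [ 0.39615257  1.19233015 -1.94758531] [-0.08119489  0.02613418  0.02546624] [[0.996, -0.001, 0.09], [-0.09, 0.002, 0.996], [-0.002, -1.0, 0.002]]
```

View pics/s22c.png

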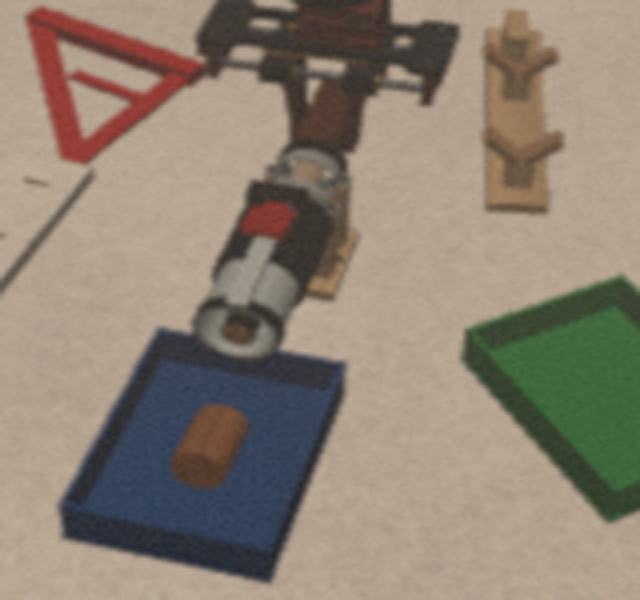

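View pics/w22.png

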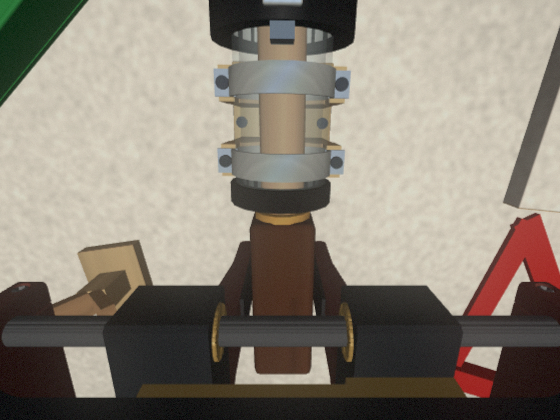

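Request:
{"fn": "jog_arm", "kwargs": {"steps": [{"turn": [0, 0, 0], "dp": [0.004, 0.04, 0], "claw": 0}, {"turn": [0, 0, 0], "dp": [0.008, 0.08, 0], "claw": 0}, {"turn": [0, 0, 0], "dp": [0.008, 0.08, 0], "claw": 0}]}}

```text
t: 17.12
ee_pos: [569.5, 46.7, 46.6]
orientation: [-1.568, 0.073, -0.07]
ft_force: [0.2, -0.2, -1.9]
width: 31.7
```

Request:
{"fn": "jog_arm", "kwargs": {"steps": [{"turn": [0, 0, 0], "dp": [-0.025, -0.26, 0], "claw": 0}, {"turn": [0, 0, 0], "dp": [-0.058, -0.6, 0], "claw": 0}, {"turn": [0, 0, 0], "dp": [-0.093, -0.97, 0], "claw": 0}, {"turn": [0, 0, 0], "dp": [-0.093, -0.97, 0], "claw": 0}]}}

```text
t: 17.45
ee_pos: [561.6, -34.5, 46.6]
orientation: [-1.569, 0.075, -0.072]
ft_force: [0.1, 0.4, -2.6]
width: 31.5
```

Request:
{"fn": "jog_arm", "kwargs": {"steps": [{"turn": [0, 0, 0], "dp": [-0.04, -0.4, 0], "claw": 0}, {"turn": [0, 0, 0], "dp": [-0.08, -0.8, 0], "claw": 0}, {"turn": [0, 0, 0], "dp": [-0.093, -0.97, 0], "claw": 0}, {"turn": [0, 0, 0], "dp": [-0.093, -0.97, 0], "claw": 0}]}}

```text
t: 17.78
ee_pos: [554.2, -114.4, 46.7]
orientation: [-1.569, 0.077, -0.075]
ft_force: [-0.2, 0.8, -1.3]
width: 31.6
```

```bash
python3 - <<'E'
from h import *
o=ctrl.get_obs(); print(o['t'],o['ee_pos'].round(1),o['width'],o['ft_force'],o['moment'],R.from_rotvec(o['orientation']).as_matrix().round(3).tolist())
E
```

```text
17.7833 [ 554.2 -114.4   46.7] 31.57638775735936 [-0.16911366  0.76876924 -1.27771512] [-0.10973247 -0.07981932 -0.03528144] [[0.995, -0.001, 0.097], [-0.097, 0.001, 0.995], [-0.001, -1.0, 0.0]]
```

Request:
{"fn": "jog_arm", "kwargs": {"steps": [{"turn": [0, 0, 0], "dp": [-0.04, -0.4, 0], "claw": 0}, {"turn": [0, 0, 0], "dp": [-0.08, -0.8, 0], "claw": 0}, {"turn": [0, 0, 0], "dp": [-0.096, -1, 0], "claw": 0}, {"turn": [0, 0, 0], "dp": [-0.096, -1, 0], "claw": 0}, {"turn": [0, 0, 0], "dp": [-0.096, -1, 0], "claw": 0}]}}

```text
t: 18.2
ee_pos: [546.6, -194.0, 46.7]
orientation: [-1.569, 0.078, -0.076]
ft_force: [-0.4, 0.1, -1.4]
width: 31.8
```

Request:
{"fn": "jog_arm", "kwargs": {"steps": [{"turn": [0, 0, 0], "dp": [0, -0.1, 0.19], "claw": 0}, {"turn": [0, 0, 0.01], "dp": [-0.2, -0.1, 0.19], "claw": 0}, {"turn": [0, 0, 0.03], "dp": [-0.6, -0.05, 0.19], "claw": 0}, {"turn": [0, 0, 0.051], "dp": [-0.95, 0, 0.19], "claw": 0}, {"turn": [0, 0, 0.051], "dp": [-0.95, 0, 0.19], "claw": 0}, {"turn": [0, 0, 0.051], "dp": [-0.95, 0, 0.19], "claw": 0}]}}

```text
t: 18.7
ee_pos: [469.5, -192.1, 61.9]
orientation: [-1.569, -0.047, 0.051]
ft_force: [1.1, 0.0, -1.6]
width: 31.8
```

```bash
python3 - <<'E'
from h import *
o=ctrl.get_obs(); print(o['t'],o['ee_pos'].round(1),o['width'],o['ft_force'],o['moment'],R.from_rotvec(o['orientation']).as_matrix().round(3).tolist())
E
```

```text
18.7 [ 469.5 -192.1   61.9] 31.83717966680761 [ 1.11934524  0.04568278 -1.63664608] [-0.09357562 -0.16916041 -0.03114881] [[0.998, -0.002, -0.062], [0.062, 0.002, 0.998], [-0.002, -1.0, 0.002]]
```

Request:
{"fn": "jog_arm", "kwargs": {"steps": [{"turn": [0, 0, 0.0005], "dp": [-0.2, 0.04, 0], "claw": 0}, {"turn": [0, 0, 0.0005], "dp": [-0.42, 0.04, 0], "claw": 0}, {"turn": [0, 0, 0.0005], "dp": [-0.42, 0.04, 0], "claw": 0}, {"turn": [0, 0, 0.0005], "dp": [-0.42, 0.04, 0], "claw": 0}, {"turn": [0, 0, 0.0005], "dp": [-0.42, 0.04, 0], "claw": 0}]}}

```text
t: 19.12
ee_pos: [438.0, -189.0, 62.2]
orientation: [-1.569, -0.05, 0.05]
ft_force: [-0.7, -0.3, -2.3]
width: 32.0
```

```bash
python3 - <<'E'
from h import *
d=grab('wrist','w23.png'); o=d['o']; print(o['t'],o['ee_pos'].round(1),o['width'],o['ft_force'],R.from_rotvec(o['orientation']).as_matrix().round(3).tolist())
c=cloud(d); X,Y,Z=np.moveaxis(c,-1,0)
with np.errstate(all='ignore'): m=(X>395)&(X<470)&(Z>82)&(Z<130)&(Y>-150)&(Y<80)
p=c[m]
for y in range(-150,80,20):
    q=p[(p[:,1]>y)&(p[:,1]<y+20)]
    if len(q)>5: print(y,np.median(q,0).round(1),np.percentile(q[:,2],90).round(1),len(q))
s=grab('side'); cv2.imwrite('pics/s23c.png',cv2.resize(s['img'][190:310,250:400],(750,600),interpolation=cv2.INTER_CUBIC)[:,:,::-1])
E
```

```text
19.1167 [ 438.  -189.    62.2] 31.98515776484892 [-0.65317159 -0.33589037 -2.25901911] [[0.998, -0.0, -0.064], [0.064, 0.001, 0.998], [-0.0, -1.0, 0.001]]
-150 [ 435.7 -139.7  111.6] 113.2 1758
-130 [ 434.4 -119.7  111.6] 113.2 2010
-110 [433.1 -99.7 111.7] 113.2 2278
-90 [431.7 -79.7 111.7] 113.3 2627
-70 [431.6 -66.6 111.5] 113.2 959
```

View pics/w23.png

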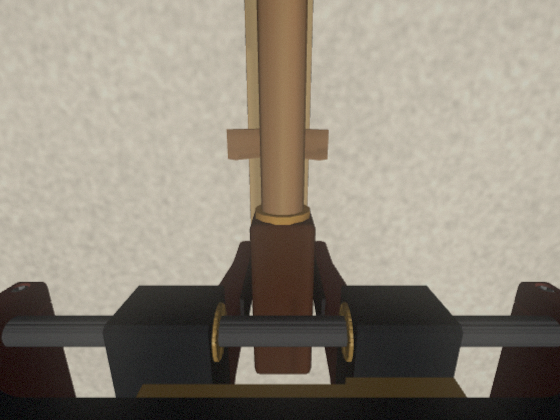

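View pics/s23c.png

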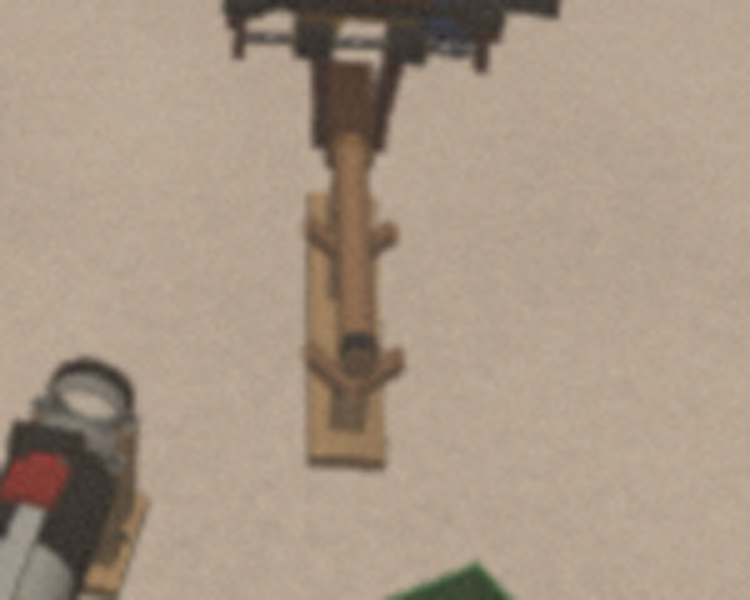

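Request:
{"fn": "jog_arm", "kwargs": {"steps": [{"turn": [0, 0, 0], "dp": [-0.022, 0, -0.1], "claw": 0}, {"turn": [0, 0, 0], "dp": [-0.022, 0, -0.25], "claw": 0}, {"turn": [0, 0, 0], "dp": [-0.022, 0, -0.4], "claw": 0}, {"turn": [0, 0, 0], "dp": [-0.022, 0, -0.48], "claw": 0}, {"turn": [0, 0, 0], "dp": [-0.022, 0, -0.52], "claw": 0}, {"turn": [0, 0, 0], "dp": [-0.022, 0, -0.525], "claw": 0}, {"turn": [0, 0, 0], "dp": [-0.022, 0, -0.525], "claw": 0}]}}

```text
t: 19.8
ee_pos: [435.9, -189.1, 19.9]
orientation: [-1.569, -0.049, 0.051]
ft_force: [0.5, -0.9, -1.8]
width: 32.0
```

```bash
python3 - <<'E'
from h import *
d=grab('wrist','w24.png'); o=d['o']; print(o['t'],o['ee_pos'].round(1),o['width'],o['ft_force'],R.from_rotvec(o['orientation']).as_matrix().round(3).tolist())
c=cloud(d); X,Y,Z=np.moveaxis(c,-1,0)
with np.errstate(all='ignore'): m=(X>395)&(X<470)&(Z>62)&(Z<130)&(Y>-110)&(Y<80)
p=c[m]; q=p[(p[:,1]<-80)]; print(np.median(q,0),np.percentile(q[:,2],90))
s=grab('side'); cv2.imwrite('pics/s24c.png',cv2.resize(s['img'][190:310,250:400],(750,600),interpolation=cv2.INTER_CUBIC)[:,:,::-1])
E
```

```text
19.8 [ 435.9 -189.1   19.9] 31.974293726031444 [ 0.54634945 -0.88219127 -1.75120324] [[0.998, -0.001, -0.064], [0.064, 0.001, 0.998], [-0.001, -1.0, 0.001]]
[430.68070171 -94.1455985   69.43227262] 70.97467079497237
```

View pics/s24c.png

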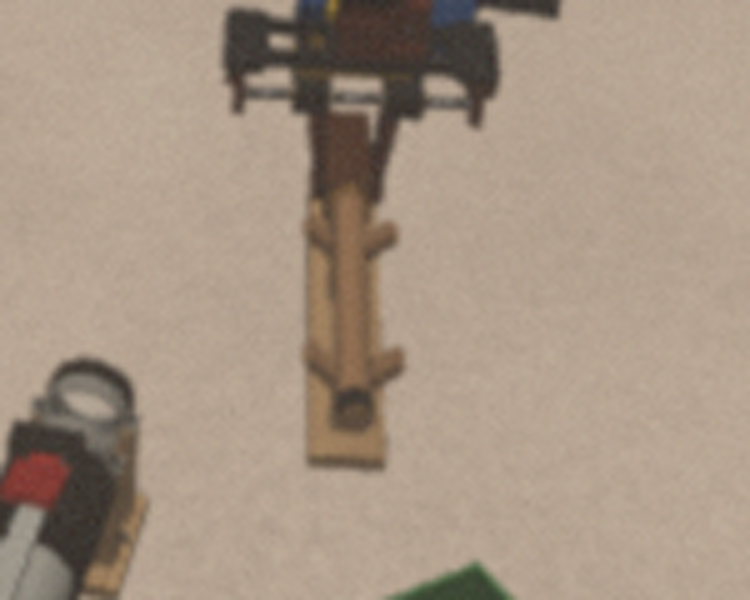

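Request:
{"fn": "jog_arm", "kwargs": {"steps": [{"turn": [0, 0, 0], "dp": [0, 0, -0.008], "claw": 0}, {"turn": [0, 0, 0], "dp": [0, 0, -0.008], "claw": 0.5}, {"turn": [0, 0, 0], "dp": [0, 0, -0.008], "claw": 1}, {"turn": [0, 0, 0], "dp": [0, 0, 0], "claw": 1}, {"turn": [0, 0, 0], "dp": [0, 0, 0], "claw": 1}, {"turn": [0, 0, 0], "dp": [0, 0, 0], "claw": 1}, {"turn": [0, 0, 0], "dp": [0, 0, 0], "claw": 1}, {"turn": [0, 0, 0], "dp": [0, 0, 0], "claw": 1}, {"turn": [0, 0, 0], "dp": [0, 0, 0], "claw": 1}, {"turn": [0, 0, 0], "dp": [0, 0, 0], "claw": 1}, {"turn": [0, 0, 0], "dp": [0, 0, 0], "claw": 1}]}}

```text
t: 20.82
ee_pos: [436.3, -189.2, 20.2]
orientation: [-1.569, -0.05, 0.05]
ft_force: [0.3, -0.3, -0.1]
width: 87.8
```

Request:
{"fn": "jog_arm", "kwargs": {"steps": [{"turn": [0, 0, 0], "dp": [0, 0, 0.2], "claw": 1}, {"turn": [0, 0, 0], "dp": [0, 0, 0.6], "claw": 1}, {"turn": [0, 0, 0], "dp": [0, 0, 1], "claw": 1}, {"turn": [0, 0, 0], "dp": [0, 0, 1], "claw": 1}]}}

```text
t: 21.15
ee_pos: [439.4, -190.6, 104.8]
orientation: [-1.573, -0.056, 0.045]
ft_force: [1.6, -0.1, 1.3]
width: 87.7
```

Request:
{"fn": "jog_arm", "kwargs": {"steps": [{"turn": [0, 0, 0], "dp": [0, 0, 1], "claw": 1}, {"turn": [0, 0, 0], "dp": [0, 0, 1], "claw": 1}, {"turn": [0, 0, 0], "dp": [0, 0, 1], "claw": 1}]}}

```text
t: 21.4
ee_pos: [443.3, -192.4, 190.8]
orientation: [-1.578, -0.063, 0.037]
ft_force: [1.8, -0.7, 0.2]
width: 87.8
```

```bash
python3 - <<'E'
from h import *
d=grab('wrist','w25.png'); s=grab('side','s25.png'); t=grab('top','t25.png'); o=d['o']; print(o['t'],o['ee_pos'],o['width'],o['ft_force'])
c=cloud(d)
for v in range(20,260,15):
    r=c[v,240:330]; k=r[:,2]>66
    if k.sum()>3: print(v,np.median(r[k],0).round(1),k.sum())
c=cloud(s); X,Y,Z=np.moveaxis(c,-1,0)
with np.errstate(all='ignore'): m=(X>395)&(X<470)&(Z>62)&(Z<90)&(Y>-110)&(Y<90)
p=c[m]; print('side dowel y max',p[:,1].max(), 'before 56'); 
for y in range(-100,60,40):
    q=p[(p[:,1]>y)&(p[:,1]<y+40)]; print(y,np.median(q,0).round(1))
H,S,V=cv2.split(cv2.cvtColor(s['img'],cv2.COLOR_RGB2HSV))
with np.errstate(all='ignore'):
    k=(H<20)&(S>80)&(X>500)&(X<660)&(Y>230)&(Y<420)&(Z<60)&(Z>8); print('offcut',np.median(c[k],0),np.percentile(c[k],[2,98],axis=0).round(0).tolist())
    red=((H<8)|(H>172))&(S>150)&(Z>100)&(abs(X-590)<60)&(Y>150)&(Y<350); print('pad',np.median(c[red],0),c[red].min(0).round(0),c[red].max(0).round(0))
E
```

```text
21.4 [ 443.31350397 -192.4398924   190.7748431 ] 87.78203643863068 [ 1.78016891 -0.71537586  0.21631722]
20 [425.8 -28.7  69.9] 21
35 [426.4 -40.5  69.4] 19
50 [427.5 -53.   69.9] 18
65 [428.2 -65.7  69.9] 18
80 [428.8 -78.7  70. ] 18
95 [429.6 -92.   69.9] 18
110 [ 431.3 -105.7   69.3] 18
125 [ 433.  -119.8   68.5] 28
140 [ 432.8 -134.4   69.4] 16
155 [ 434.6 -149.4   69.5] 16
170 [ 436.  -164.    75.1] 31
185 [ 436.8 -179.6   75. ] 31
200 [ 438.3 -195.8   75.2] 30
215 [ 439.7 -212.4   75. ] 29
230 [ 440.7 -229.6   74.9] 29
side dowel y max 55.096005262533254 before 56
-100 [427.6 -80.   68.3]
-60 [425.7 -39.9  68. ]
-20 [423.4   2.1  68.1]
20 [419.3  42.3  68.2]
offcut [595.04134909 352.10357091  41.21725192] [[581.0, 319.0, 18.0], [612.0, 368.0, 47.0]]
pad [584.30968261 202.99818719 130.88540186] [573. 181. 126.] [596. 220. 136.]
```

View pics/s25.png

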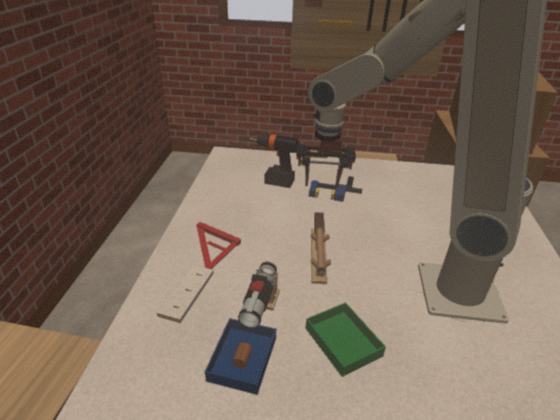

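View pics/t25.png

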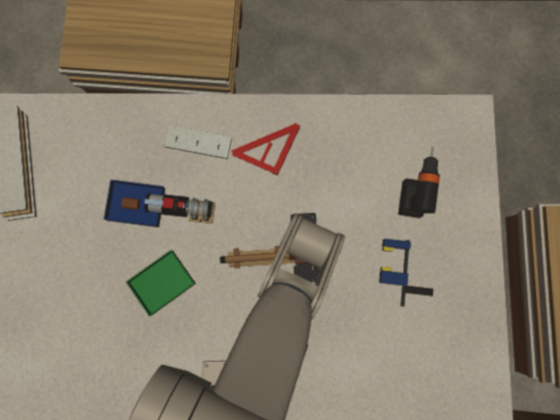

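View pics/w25.png

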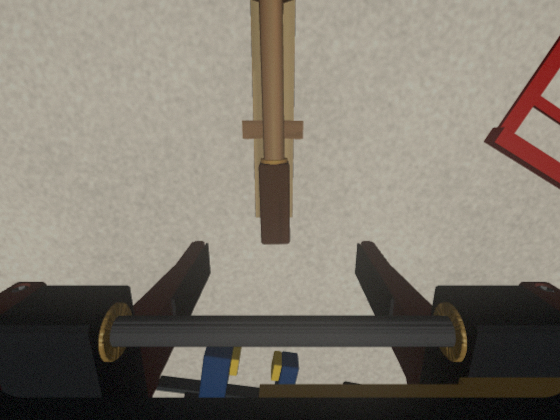

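Request:
{"fn": "jog_arm", "kwargs": {"steps": [{"turn": [0, 0, 0], "dp": [0, 0, 0], "claw": 1}, {"turn": [0, 0, 0], "dp": [0, 0, 0], "claw": 1}, {"turn": [0, 0, 0], "dp": [0, 0, 0], "claw": 1}]}}

```text
t: 21.8
ee_pos: [438.2, -190.1, 183.1]
orientation: [-1.572, -0.054, 0.046]
ft_force: [0.1, 0.1, -0.3]
width: 87.7
```

```bash
python3 -c "
from workcell import ctrl
print(ctrl.close_job())"
```

```text
the job is handed in; nothing more can be done
None
```

The job is done and handed in at about 22 s, with no verdict reported. I pressed the thumb pad and slid the collar to the next hole. Then I pushed the rod in to within a few millimetres of its shoulder, going by position as no stop force showed. The offcut dropped into the blue tray, and I drew the rod out, laid it back in its rest and released it.

**Last checks:**
- **Lock:** the collar had moved about 65 mm, and the pad was back at its rest height and slope, which means the tooth is down in the hole.
- **Offcut:** it lies well inside the tray.
- **Rod:** the dowel's top was at about 71 mm once laid down, so its axis is near 60 mm. The rod lies along its old line, within about 2 mm lengthwise and sideways.
- **Bystanders:** the tray, drill, clamp, square and board look unmoved in the top and side pictures.

**Disagreements:**
- **Fingertips:** they sat about 26 mm behind the reported TCP, not at it as the text says. I found this when the first press met no contact, confirmed it with the side camera and the contact force, and allowed for it in every later move.
- **Cameras:** the wrist camera placed things about 3 mm further out in x than the top camera did.

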